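# Pack up the kit tray: nest the tubs, row up the components

## Task

Pack up the kit tray. Stand every loose component (transformer, capacitor, relay, timer, choke; whichever are on the bench) upright on the floor of the tray's long trough, side by side in one row, and nest every loose parts tub upside down over the grey one in the bay, one on another in any order, pressing each with a light push until it is fully home and level; a heavy push would jam them. Leave the solder spool and the screw jar that stand among them where they are.

Things in the scene. Friction and masses are not known exactly. Their poses are not given: they have to be found in the camera images.
- tray: blue open kit tray, fixed to the bench, 74 mm (x) by 276 mm (y), walls 4 mm thick and only 24 mm high, floor 4 mm thick. Origin: centre of its underside; x and y along its sides, z up. It has a long trough, a thin slot beside it holding a probe (not used), and at the +y end a square bay with a tub in it.
- trough (a point): centre of the floor of the tray's trough, axes as the tray's. The trough is 198 mm long (tray y) and 52 mm wide (tray x); its walls rise 20 mm above this floor. Any four of the components fit in one row, with 16 mm or more to spare in all.
- bay (a point): centre of the floor of the tray's square tub bay, 66 mm square, walls 20 mm above this floor. Tubs nest in any order, any quarter turn. Sprung tabs inside each drag on the tub below: let go square over it, a tub stops some 35 mm above it (rim to rim); pressed down with 6 to 10 N it goes home, 26 mm above it, where the walls meet and the force climbs steeply, and it stays there.
- tub0: grey square tapered parts tub, upside down, loose in the tray's bay, the bottom of the stack: open rim (60 mm square, 4 mm lip) at its foot, closed end (44 mm square) up, 70 mm tall, wall 3 mm, flat sides. Origin: centre of the rim plane, at the foot; z up, x and y square to its sides.
- tub1: red parts tub standing upside down on the bench, 60 g, same shape, size and axes as tub0 (60 mm square rim at the foot with its origin, 44 mm square closed end 70 mm above). May be absent.
- tub2: yellow parts tub standing upside down on the bench, 60 g, same shape, size and axes as tub0 (60 mm square rim at the foot with its origin, 44 mm square closed end 70 mm above). May be absent.
- tub3: green parts tub standing upside down on the bench, 60 g, same shape, size and axes as tub0 (60 mm square rim at the foot with its origin, 44 mm square closed end 70 mm above). May be absent.
- transformer: mains transformer, steel core and copper winding, box 52 mm (x) by 44 mm (y) by 58 mm tall, 0.34 to 0.5 kg. Stands upright on the bench. Origin: centre of its underside; z up. May be absent.
- capacitor: blue upright can capacitor, 40 mm in diameter, 62 mm tall, about 0.1 kg. Stands upright on the bench. Origin: centre of its underside; z up. May be absent.
- relay: plug-in relay, clear cover on a black base, box 38 mm (x) by 38 mm (y) by 60 mm tall, 0.09 kg. Stands upright on the bench. Origin: centre of its underside; z up. May be absent.
- timer: grey and white rail timer module, box 46 mm (x) by 44 mm (y) by 62 mm tall, 0.15 kg. Stands upright on the bench. Origin: centre of its underside; z up. May be absent.
- choke: black potted choke, box 44 mm (x) by 42 mm (y) by 56 mm tall, about 0.28 kg. Stands upright on the bench. Origin: centre of its underside; z up. May be absent.
- solder_spool: bystander: solder spool standing on end, 54 mm in diameter, 42 mm tall. Origin: centre of its underside.
- screw_jar: bystander: small amber jar with black cap, 42 mm in diameter, 50 mm tall. Origin: centre of its underside.

How it is judged (in metres and radians):
At the end, for the whole second after the job is handed in: Every tub present is nested over tub0 within 6 mm sideways and 0.06 rad of upright, at 26, 52 or 78 mm (each within 5 mm) above it, tub0 still on the floor of the bay; every component present stands on the trough's floor (within 5 mm), inside it, upright within 0.1 rad; all at rest ((z of tub1 in the frame of tub0 between 0.021 and 0.031 m or z of tub1 in the frame of tub0 between 0.047 and 0.057 m or z of tub1 in the frame of tub0 between 0.073 and 0.083 m) and horizontal distance between each of tub1, tub2, tub3 and tub0 below 0.006 m and angle between each of tub1, tub2, tub3, tub0's own z axis and vertical below 0.06 rad and linear speed of each of tub1, tub2, tub3, transformer, capacitor, relay, timer, choke below 0.02 m/s and (z of tub2 in the frame of tub0 between 0.021 and 0.031 m or z of tub2 in the frame of tub0 between 0.047 and 0.057 m or z of tub2 in the frame of tub0 between 0.073 and 0.083 m) and (z of tub3 in the frame of tub0 between 0.021 and 0.031 m or z of tub3 in the frame of tub0 between 0.047 and 0.057 m or z of tub3 in the frame of tub0 between 0.073 and 0.083 m) and horizontal distance between tub0 and bay below 0.012 m and z of tub0 in the frame of bay below 0.004 m and z of transformer in the frame of trough between -0.003 and 0.005 m and x of transformer in the frame of trough between -0.018 and 0.018 m and y of transformer in the frame of trough between -0.099 and 0.099 m and angle between each of transformer, capacitor, relay, timer, choke's own z axis and vertical below 0.1 rad and z of capacitor in the frame of trough between -0.003 and 0.005 m and x of capacitor in the frame of trough between -0.018 and 0.018 m and y of capacitor in the frame of trough between -0.099 and 0.099 m and z of relay in the frame of trough between -0.003 and 0.005 m and x of relay in the frame of trough between -0.018 and 0.018 m and y of relay in the frame of trough between -0.099 and 0.099 m and z of timer in the frame of trough between -0.003 and 0.005 m and x of timer in the frame of trough between -0.018 and 0.018 m and y of timer in the frame of trough between -0.099 and 0.099 m and z of choke in the frame of trough between -0.003 and 0.005 m and x of choke in the frame of trough between -0.018 and 0.018 m and y of choke in the frame of trough between -0.099 and 0.099 m); the robot touches nothing.
It fails at once if the stack of tubs is pressed harder than 25 N (a heavy push, which jams tubs) (contact force between tub0 and tray above 25 N).
It fails at once if the solder spool or the screw jar is moved more than 60 mm (distance of any of solder_spool, screw_jar from where it was at the start of the episode above 0.06 m).
Of tub1, tub2, tub3 only 2 to 3 are there at a start; the rules pass over those that are not, and their reading is None.
Of transformer, capacitor, relay, timer, choke only 3 to 4 are there at a start; the rules pass over those that are not, and their reading is None.
At some moment in a run one of tub1, tub2, tub3, transformer, choke may be knocked a few centimetres aside while the robot is not near it.
It also fails if it takes over 210 s, if anything falls off the work surface, if the arm or the gripper's body presses on something with over 40 N, if the wrist force passes 120 N, or if a joint passes its speed limit or range.

## Robot

A 6-joint arm with a two-finger parallel gripper is mounted at the origin on the work surface. World frame = base frame: x ahead of the robot, y to its left, z up, the work surface at z = 0. Lengths are in mm, angles in rad, forces in N, time in s.
With the tool pointing down it reaches from about 275 to 750 mm from the base axis. Payload 10.2 kg.
Tool frame: the origin (TCP) lies between the finger pads; the fingertips stand 17 mm ahead of it and the grasp point (between the pads) lies 2 mm behind it (r.tip_extent is the z of the fingertips in the tool frame, in mm); z points along the fingers, y is the line along which they close (so a half turn about z gives the same grasp; the last joint's range is limited). The gripper opens to 88 mm and grips with 3 to 60 N. Pads are 18 mm wide; open, the fingers measure 123 mm over their backs; the gripper's body (75 mm by 187 mm) begins 45 mm behind the grasp point.
Start: joints at [-1.447, 0.313, 1.498, -0, 1.331, -0.223], TCP at [178.43, -493.755, 255.72] pointing down, gripper open.
Joint ranges: [-2.94, 2.94], [-0.97, 2.17], [0.19, 2.56], [-1.23, 4.37], [0.02, 3.11], [-2.88, 2.88]. Speed limits (rad/s): [2.39, 2.39, 3.01, 3.14, 3.14, 3.14].

## Interface

Orientations are given as a 3x3 rotation matrix whose columns are the frame's x, y, z axes.
In Python, from plant import r gives the robot as it stands.
- The arm moves only by the tool arm_command, never from a script. Its argument "deltas" is text: rows parted by semicolons, each of 4 numbers parted by spaces: the shift along the tool's x, y, z in cm, then the turn about the tool's z in degrees. A call has 1 to 20 rows; each row shifts and turns the commanded pose from where the row before left it, along the tool's axes as they then stand; what a row does not reach is not made up. A row lasts 1/8 s, in which the tool goes at most 62.5 mm and 10.7 degrees, less where a joint would pass 70% of its speed; a pose out of reach is approached as far as the arm can. A call is refused whole if a number of a shift passes 6.25 or a number of a turn 10.7, either way. A call with a gripper value outside its range is refused whole. "hand" is the opening, from 0 (shut) to 1 (fully open), set as the call begins (left out, the last holds). The fingers move at their own pace and stop on an object; "grip_force" is the grip in N (left out, the last holds). Time passes only in rows, so rows that do not move let the fingers close. It gives the time, the measured TCP pose, the force, the opening and the grip force at its end, in the units of the state.
- r.state(): the state, without advancing time (a new reading comes with each control period).
- r.grab_frame(name): name is "scene" or "top"; returns the picture (480x640x3 uint8, red, green, blue); there is no depth.
- r.calibration(name): a dict with "camera_matrix" (3x3 intrinsics, pixels), "dist" ([k1, k2, p1, p2, k3] as OpenCV has them; the pictures are not rectified), "rvec" (rotation vector, rad) and "tvec" (3), from world to camera coordinates, as OpenCV has them. Camera axes: x right, y down, z forward; pixel columns grow to the right and rows downward; lengths in mm; the calibration is good to about 2 mm. A picture is of the moment at which its call begins. calibration takes no time and is no camera call.
- r.job_done(): hands the job in; it is judged then, once.
The state is a dict: "time": time; "joint_positions": joint angles; "joint_vel": joint speeds; "joint_torque": joint torques, N m; "tool_pos": TCP position; "tool_rot": TCP orientation; "force": force on the tool from outside, world axes, zero at the start; "ft_torque": the same for the moment, N m; "grip_width": finger opening in mm; "gripper_force": force on a finger pad.
Only numpy, scipy, OpenCV 4.12 (cv2) and the standard library are available. Lean on these libraries where they do the work, as an engineer would, in place of code of your own. Each camera call takes 0.05 s, during which the arm holds its last target. There are 200 camera calls.

## Working session

There is one attempt and no reset: what is moved stays moved. The work goes in short steps, Python scripts to look and compute and a tool call to move; the robot and the scene stay as the last step left them, time stands still between calls to the robot, and variables do not carry over. Pictures are saved under pics/ and viewed, at most 14 in all, crops included, and the job is handed in when it is done.

Besides the shell and the picture viewer there is one more tool, called after "Request:" in YAML: its name, and indented under it one key for each argument. arm_command: Moves the arm, as the interface text tells. Its arguments: {"type":"object","properties":{"deltas":{"type":"string"},"hand":{"type":"number"},"grip_force":{"type":"number"}},"required":["deltas"]}

```bash
ls; mkdir -p pics; python3 - <<'E'
from plant import r
import cv2
for n in("scene","top"):
    c=r.calibration(n);print(n,c)
    cv2.imwrite(f"pics/{n}0.png",r.grab_frame(n)[:,:,::-1])
print(r.state())
E
```

```text
pics
scene {'camera_matrix': array([[539.64277692,   0.        , 310.69587751],
       [  0.        , 539.64277692, 230.31909657],
       [  0.        ,   0.        ,   1.        ]]), 'dist': array([-0.16790898,  0.        ,  0.        ,  0.        ,  0.        ]), 'rvec': array([ 1.40910029,  1.9197731 , -1.0107278 ]), 'tvec': array([ 150.32567923, -223.97217083, 1542.00400796])}
top {'camera_matrix': array([[620.74227259,   0.        , 315.37711175],
       [  0.        , 620.74227259, 247.75839114],
       [  0.        ,   0.        ,   1.        ]]), 'dist': array([-0.1786623,  0.       ,  0.       ,  0.       ,  0.       ]), 'rvec': array([ 2.15329856, -2.17584846,  0.1057315 ]), 'tvec': array([   4.33079545,  488.34667895, 1604.79816161])}
{'time': 0.1, 'joint_positions': array([-1.44739691e+00,  3.13420638e-01,  1.49832107e+00, -5.84875055e-07,
        1.33098737e+00, -2.23373962e-01]), 'joint_vel': array([ 0.00025363, -0.00119985, -0.0020976 ,  0.0018632 , -0.00043539,
       -0.00114481]), 'joint_torque': array([ 4.10395834e-03, -4.02806962e+01, -2.52643150e+01,  6.95824041e-02,
        3.41895875e-02, -6.42106238e-05]), 'tool_pos': array([ 178.40723434, -493.56151869,  255.21974786]), 'tool_rot': array([[ 9.40474194e-01,  3.39865077e-01, -1.40442112e-04],
       [ 3.39865013e-01, -9.40473551e-01,  1.12771159e-03],
       [ 2.51187695e-04, -1.10831501e-03, -9.99999354e-01]]), 'force': array([0.49879118, 0.13210969, 0.17370348]), 'ft_torque': array([-0.02777837, -0.0003244 ,  0.00833488]), 'gripper_force': 0.0, 'grip_width': 87.95500422294153}
```

View pics/top0.png

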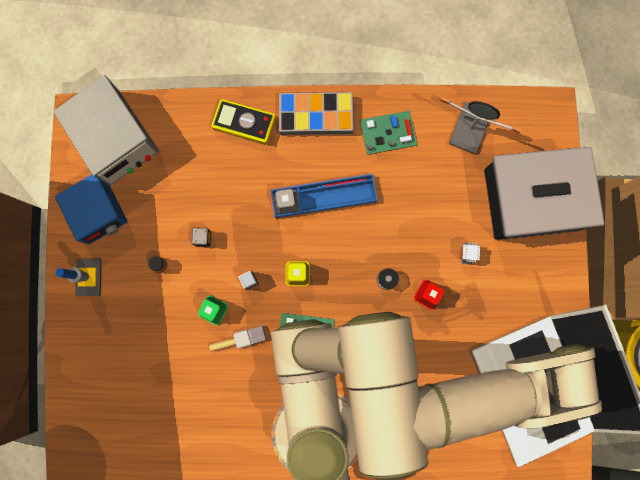

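View pics/scene0.png

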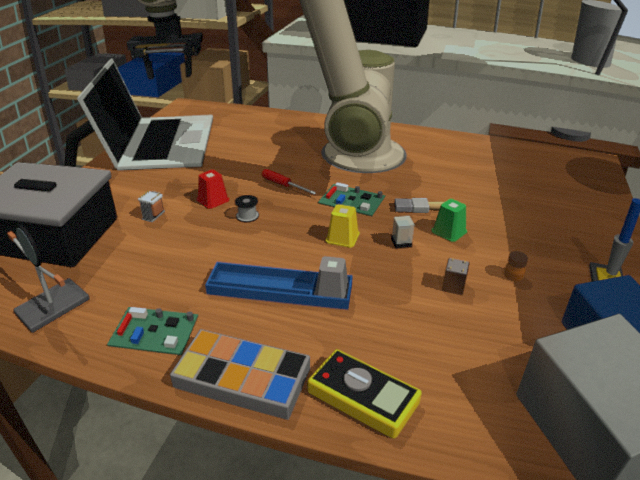

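Three tubs are on the bench (top view): red (430,294), yellow (298,273) and green (212,310). The components are the transformer (201,237), relay (248,280) and timer (471,253). The spool is at (388,279), the jar at (156,264) and the tray at about (325,196), with tub0 at its left end. Next I'll enlarge these.

```bash
cat > h.py <<'E'
import numpy as np, cv2
from plant import r
def montage(img,rects,z,fn,W,step=5):
    # rects (u0,v0,w,h) tiles, with tick labels of the source pixels
    rows=[];cur=[];w=0
    for u,v,a,b in rects:
        t=cv2.resize(img[v:v+b,u:u+a,::-1],None,fx=z,fy=z,interpolation=cv2.INTER_CUBIC)
        for k in range(0,a,step):
            L=12 if (u+k)%10==0 else 6
            cv2.line(t,(int((k+.5)*z),0),(int((k+.5)*z),L//2),(255,255,255),1)
            if (u+k)%10==0: cv2.putText(t,str(u+k),(int((k+.5)*z)-9,16),0,.35,(255,255,255),1)
        for k in range(0,b,step):
            cv2.line(t,(0,int((k+.5)*z)),(5,int((k+.5)*z)),(255,255,255),1)
            if (v+k)%10==0: cv2.putText(t,str(v+k),(6,int((k+.5)*z)+4),0,.35,(255,255,255),1)
        t[:, -1]=0;t[-1]=0
        if w+t.shape[1]>W: rows.append(cur);cur=[];w=0
        cur.append(t);w+=t.shape[1]
    rows.append(cur);out=[]
    for c in rows:
        H=max(t.shape[0] for t in c)
        s=np.hstack([cv2.copyMakeBorder(t,0,H-t.shape[0],0,0,0) for t in c])
        out.append(cv2.copyMakeBorder(s,0,0,0,W-s.shape[1],0))
    o=np.vstack(out);cv2.imwrite(fn,o);print(o.shape)
def cam(n):
    c=r.calibration(n);return c["camera_matrix"],c["dist"],cv2.Rodrigues(c["rvec"])[0],c["tvec"].reshape(3,1)
def tri(pt,ps):
    out=[]
    for n,p in (("top",pt),("scene",ps)):
        K,d,R,t=cam(n);out.append((np.hstack([R,t]),cv2.undistortPoints(np.array([[p]],float),K,d).reshape(2,-1)))
    X=cv2.triangulatePoints(out[0][0],out[1][0],out[0][1],out[1][1]);return (X[:3]/X[3]).ravel()
def ray(n,p,z):
    K,d,R,t=cam(n);q=cv2.undistortPoints(np.array([[p]],float),K,d).ravel()
    D=R.T@np.array([q[0],q[1],1]);C=(-R.T@t).ravel();return C+D*(z-C[2])/D[2]
def proj(n,X):
    K,d,R,t=cam(n);return cv2.projectPoints(np.array(X,float).reshape(-1,1,3),cv2.Rodrigues(R)[0],t,K,d)[0].reshape(-1,2)
E
python3 - <<'E'
from h import *
t=cv2.imread("pics/top0.png")[:,:,::-1];s=cv2.imread("pics/scene0.png")[:,:,::-1]
montage(t,[(415,278,30,30),(283,257,30,30),(196,295,30,30),(186,222,30,30),(233,265,30,30),(457,239,30,30),(374,265,30,30),(142,249,30,30),(264,172,120,48)],6,"pics/m1.png",720)
montage(s,[(190,163,45,50),(322,200,45,50),(430,193,45,50),(435,250,45,50),(382,208,45,50),(130,183,45,50),(225,185,45,50),(200,250,160,62)],4,"pics/m2.png",720)
E
```

```text
(648, 720, 3)
(648, 720, 3)
```

```bash
python3 - <<'E'
from h import *
t=cv2.imread("pics/top0.png")[:,:,::-1];s=cv2.imread("pics/scene0.png")[:,:,::-1]
montage(t,[(415,278,30,30),(283,257,30,30),(196,295,30,30),(186,222,30,30),(233,265,30,30),(457,239,30,30),(374,265,30,30),(142,249,30,30),(264,172,120,48)],5,"pics/m1.png",600)
montage(s,[(190,167,45,44),(322,203,45,44),(430,197,45,44),(435,253,45,44),(382,211,45,44),(130,186,45,44),(225,187,45,44),(200,253,160,56)],4,"pics/m2.png",720)
E
```

```text
(540, 600, 3)
(576, 720, 3)
```

View pics/m1.png

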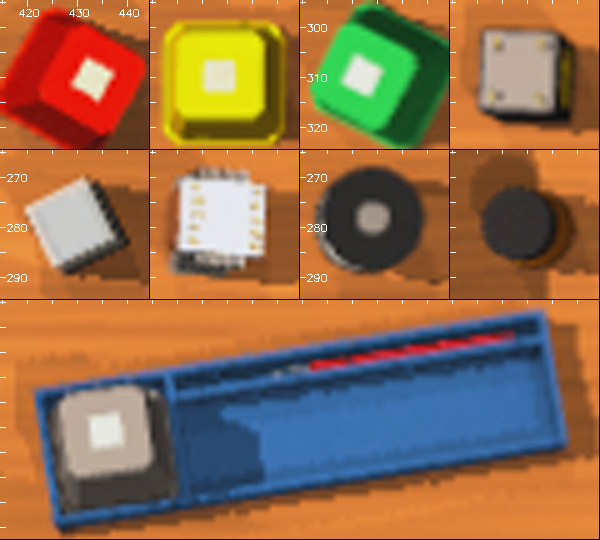

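View pics/m2.png

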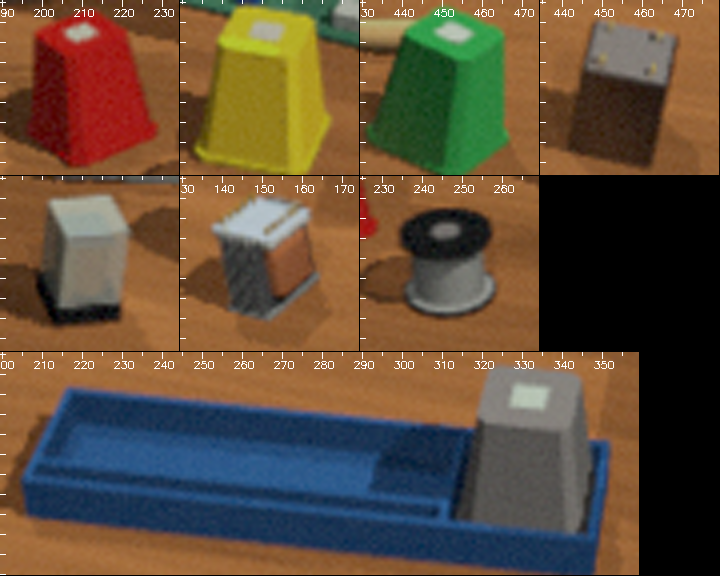

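The montages show the tub stickers centred on their tops. The white-laminated, copper object at the right is the transformer, and the dark box with a pinned grey top is the choke. The relay is at (248,280). I'll triangulate the sticker centres and fit each model's silhouette in both views.

```bash
cat > fit.py <<'E'
from h import *
from scipy.optimize import minimize
def frus(b,t,h,lip=0):
    q=np.array([[1,1],[1,-1],[-1,-1],[-1,1]])/2.
    P=[np.c_[q*np.array(b),np.zeros(4)],np.c_[q*np.array(t),np.full(4,h)]]
    if lip: P.append(np.c_[q*np.array(b),np.full(4,lip)])
    return np.vstack(P)
TUB=frus((60,60),(44,44),70,4)
BOX={"choke":frus((44,42),(44,42),56),"relay":frus((38,38),(38,38),60),"transformer":frus((52,44),(52,44),58)}
def place(M,p,z=0):
    c,s=np.cos(p[2]),np.sin(p[2]);return M@np.array([[c,s,0],[-s,c,0],[0,0,1]])+[p[0],p[1],z]
def hull(n,M,p,z,shape,S=8):
    u=proj(n,place(M,p,z));h=cv2.convexHull(((u+.5)*S).astype(np.float32)).astype(np.int32)
    m=np.zeros((shape[0],shape[1]),np.float32);x0,y0=h.reshape(-1,2).min(0)//S-1;x1,y1=h.reshape(-1,2).max(0)//S+2
    t=np.zeros(((y1-y0)*S,(x1-x0)*S),np.uint8);cv2.fillConvexPoly(t,h-np.array([x0,y0])*S,255)
    m[y0:y1,x0:x1]=cv2.resize(t,(x1-x0,y1-y0),interpolation=cv2.INTER_AREA)/255.;return m
def fit(M,masks,p0,fz=False):
    def cost(q):
        z=q[3]*10 if fz else 0
        return sum(np.abs(hull(n,M,(q[0]*10,q[1]*10,q[2]),z,m.shape)-m).sum() for n,m in masks.items())
    best=None
    for y in (p0[2:] if len(p0)>2 else np.arange(0,np.pi/2,np.pi/8)):
        x0=[p0[0]/10,p0[1]/10,y]+([0] if fz else [])
        s=np.array([x0]+[np.array(x0)+d for d in np.eye(len(x0))*[.6,.6,.25,.6][:len(x0)]])
        o=minimize(cost,x0,method="Nelder-Mead",options=dict(initial_simplex=s,xatol=.003,fatol=.2))
        if best is None or o.fun<best.fun: best=o
    q=best.x;return q[0]*10,q[1]*10,q[2],(q[3]*10 if fz else 0),best.fun,[m.sum() for m in masks.values()]
def mask(img,cond,c,rad):
    H=cv2.cvtColor(img,cv2.COLOR_RGB2HSV).astype(int);m=cond(H[...,0],H[...,1],H[...,2]).astype(np.uint8)
    w=np.zeros_like(m);u,v=int(c[0]),int(c[1]);w[v-rad:v+rad,u-rad:u+rad]=1;m&=w
    m=cv2.morphologyEx(m,cv2.MORPH_CLOSE,np.ones((3,3)))
    n,l,st,_=cv2.connectedComponentsWithStats(m);k=1+np.argmax(st[1:,4]);m=(l==k).astype(np.uint8)
    cs,_=cv2.findContours(m,cv2.RETR_EXTERNAL,cv2.CHAIN_APPROX_NONE);cv2.drawContours(m,cs,-1,1,-1)
    return m.astype(np.float32)
COL={"red":lambda h,s,v:((h<4)|(h>174))&(s>150),"yellow":lambda h,s,v:(h>23)&(h<36)&(s>120),"green":lambda h,s,v:(h>50)&(h<80)&(s>110)}
E
python3 - <<'E'
from fit import *
I={n:cv2.imread(f"pics/{n}0.png")[:,:,::-1].copy() for n in("top","scene")}
st={"red":((433.1,293.3),(209.8,174.6)),"yellow":((296.1,271.7),(343.3,210.3)),"green":((207.9,309.7),(453.4,204.9)),"tub0":((284.5,197.7),(332.1,263.6))}
for k,(a,b) in st.items():
    X=tri(a,b);print(k,"sticker",X.round(1), "topray@70",ray("top",a,74 if k=="tub0" else 70).round(1),ray("scene",b,74 if k=="tub0" else 70).round(1))
    if k in COL:
        ms={n:mask(I[n],COL[k],c,30) for n,c in (("top",a),("scene",(b[0],b[1]+15)))}
        print("  fit",np.round(fit(TUB,ms,X[:2])[:5],2),"free z",np.round(fit(TUB,ms,X[:2],True)[:5],2),[m.sum() for m in ms.values()])
# tray rim corners
T=[(271.1,189.5),(372.5,173.9),(376.9,200.5),(275.5,217.1)]
S=[(348.3,297.3),(205.8,284.5),(216.5,261.5),(351.5,274.8)]
for a,b in zip(T,S): print("tray",tri(a,b).round(1),ray("top",a,24).round(1),ray("scene",b,24).round(1))
for k,c in (("spool",(387.7,278.7)),):print(k,ray("top",c,42).round(1))
print("jar",ray("top",(155.5,263.5),50).round(1))
for k,a,b in (("choke",(200,235.8),(457,0)),("relay",(247,279.8),0),("transf",(471,252.7),0)):print(k,ray("top",a,58).round(1))
E
```

```text
red sticker [ 363.2 -299.2   69.3] topray@70 [ 363.7 -300.1   70. ] [ 364.3 -297.4   70. ]
  fit [ 364.53 -299.25    0.99    0.    146.  ] free z [ 363.67 -299.62    0.99   -1.87  131.41] [np.float32(529.0), np.float32(872.0)]
yellow sticker [422.9  49.2  68.8] topray@70 [423.   48.7  70. ] [424.7  50.1  70. ]
  fit [425.43  50.35   1.65   0.   188.91] free z [ 4.2460e+02  5.0260e+01  9.0000e-02 -8.1000e-01  1.8935e+02] [np.float32(453.0), np.float32(1063.0)]
green sticker [327.8 275.7  68.5] topray@70 [327.9 274.6  70. ] [330.1 276.6  70. ]Traceback (most recent call last):
  File "<stdin>", line 8, in <module>
  File "fit.py", line 25, in fit
    o=minimize(cost,x0,method="Nelder-Mead",options=dict(initial_simplex=s,xatol=.003,fatol=.2))
    res = _minimize_neldermead(fun, x0, args, callback, bounds=bounds,
                               **options)
    fxr = func(xr)
    fx = function(np.copy(x), *(wrapper_args + args))
  File "fit.py", line 20, in cost
    return sum(np.abs(hull(n,M,(q[0]*10,q[1]*10,q[2]),z,m.shape)-m).sum() for n,m in masks.items())
  File "fit.py", line 20, in <genexpr>
    return sum(np.abs(hull(n,M,(q[0]*10,q[1]*10,q[2]),z,m.shape)-m).sum() for n,m in masks.items())
                      ~~~~^^^^^^^^^^^^^^^^^^^^^^^^^^^^^^^^^^^^^^
  File "fit.py", line 13, in hull
    u=proj(n,place(M,p,z));h=cv2.convexHull(((u+.5)*S).astype(np.float32)).astype(np.int32)
  File "h.py", line 35, in proj
    K,d,R,t=cam(n);return cv2.projectPoints(np.array(X,float).reshape(-1,1,3),cv2.Rodrigues(R)[0],t,K,d)[0].reshape(-1,2)
            ~~~^^^
  File "h.py", line 25, in cam
    c=r.calibration(n);return c["camera_matrix"],c["dist"],cv2.Rodrigues(c["rvec"])[0],c["tvec"].reshape(3,1)
ValueError: time passes only in moves, steps and waits
```

```bash
python3 - <<'E'
import re
s=open("h.py").read()
s=s.replace("def cam(n):\n    c=r.calibration(n);","import pickle,os\nif not os.path.exists('cal.pkl'): pickle.dump({n:r.calibration(n) for n in('top','scene')},open('cal.pkl','wb'))\nCAL=pickle.load(open('cal.pkl','rb'))\ndef cam(n):\n    c=CAL[n];")
open("h.py","w").write(s)
E
python3 - <<'E'
from fit import *
I={n:cv2.imread(f"pics/{n}0.png")[:,:,::-1].copy() for n in("top","scene")}
st={"green":((207.9,309.7),(453.4,204.9)),"tub0":((284.5,197.7),(332.1,263.6))}
for k,(a,b) in st.items():
    X=tri(a,b);print(k,"sticker",X.round(1), "topray@70",ray("top",a,74 if k=="tub0" else 70).round(1),ray("scene",b,74 if k=="tub0" else 70).round(1))
    if k in COL:
        ms={n:mask(I[n],COL[k],c,30) for n,c in (("top",a),("scene",(b[0],b[1]+15)))}
        print("  fit",np.round(fit(TUB,ms,X[:2])[:5],2),"free z",np.round(fit(TUB,ms,X[:2],True)[:5],2),[m.sum() for m in ms.values()])
T=[(271.1,189.5),(372.5,173.9),(376.9,200.5),(275.5,217.1)]
S=[(348.3,297.3),(205.8,284.5),(216.5,261.5),(351.5,274.8)]
for a,b in zip(T,S): print("tray",tri(a,b).round(1),ray("top",a,24).round(1),ray("scene",b,24).round(1))
print("spool",ray("top",(387.7,278.7),42).round(1))
print("jar",ray("top",(155.5,263.5),50).round(1))
for k,a,rad,b in (("choke",(201,236.5),16,(458,275)),("relay",(248,280),16,(402,231)),("transformer",(471,253),16,(152,205))):
    X=ray("top",a,40);print(k,X.round(1))
    lo=lambda h,s,v:(s<(75 if k!="choke" else 110))
    ms={"top":mask(I["top"],lo,a,rad)}
    print([m.sum() for m in ms.values()],[hull("top",BOX[k],(X[0],X[1],.3),0,(480,640)).sum()],np.round(fit(BOX[k],ms,X[:2])[:5],2))
E
```

```text
green sticker [327.8 275.7  68.5] topray@70 [327.9 274.6  70. ] [330.1 276.6  70. ]
  fit [328.85 275.12   1.24   0.   181.13] free z [328.25 274.61   1.23  -1.8  165.06] [np.float32(548.0), np.float32(1040.0)]
tub0 sticker [613.8  77.6  73.1] topray@70 [613.7  77.1  74. ] [614.8  78.4  74. ]
tray [644.9 117.1  26.5] [645.8 115.6  24. ] [641.6 118.1  24. ]
tray [ 685.4 -154.4   20.9] [ 685.2 -155.3   24. ] [ 688.3 -151.1   24. ]
tray [ 613.3 -165.2   21. ] [ 612.9 -165.4   24. ] [ 616.6 -162.6   24. ]
tray [571.6 105.5  20. ] [571.3 104.   24. ] [576.  107.8  24. ]
spool [ 404.  -187.5   42. ]
jar [448.9 417.9  50. ]
choke [519.8 299.4  40. ]
[np.float32(286.0)] [np.float32(373.03918)] [521.33 303.1    1.54   0.    80.32]
relay [404.5 175.   40. ]
[np.float32(232.0)] [np.float32(274.90982)] [405.58 176.49   0.46   0.    40.29]
transformer [ 468.6 -409.4   40. ]
[np.float32(326.0)] [np.float32(440.4157)] [ 4.7010e+02 -4.0883e+02  3.0000e-01  0.0000e+00  1.2136e+02]
```

```bash
python3 - <<'E'
from h import *
t=cv2.imread("pics/top0.png")[:,:,::-1];s=cv2.imread("pics/scene0.png")[:,:,::-1]
montage(t,[(188,223,28,27),(235,266,28,27),(458,240,28,27)],9,"pics/a.png",760)
montage(s,[(437,254,36,44),(384,211,36,44),(134,186,36,44)],7,"pics/b.png",760)
cv2.imwrite("pics/m3.png",np.vstack([cv2.imread("pics/a.png"),cv2.imread("pics/b.png")]))
E
```

```text
(243, 760, 3)
(308, 760, 3)
```

View pics/m3.png

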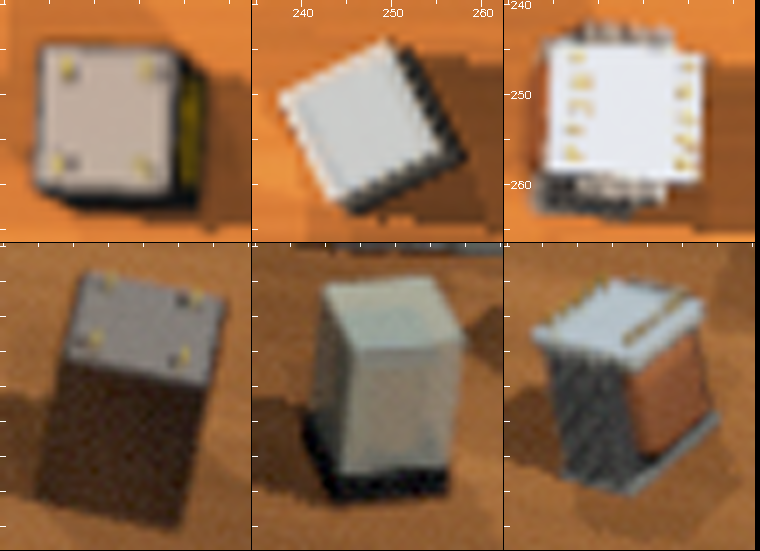

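```bash
python3 - <<'E'
from h import *
def go(k,T,S,ot,os):
    P=[]
    for a,b in zip(T,S):
        P.append(tri((ot[0]+(a[0]+.5)/9-.5,ot[1]+(a[1]+.5)/9-.5),(os[0]+(b[0]+.5)/7-.5,os[1]+(b[1]+.5)/7-.5)))
    P=np.array(P);print(k,P.round(1).tolist(),"c",P.mean(0).round(1),[ (np.linalg.norm((P[(i+1)%4]-P[i])[:2]).round(1),np.arctan2(*(P[(i+1)%4]-P[i])[1::-1]).round(2)) for i in range(4)])
go("choke",[(40,44),(178,46),(180,190),(35,186)],[(207,142),(65,115),(85,29),(226,54)],(188,223),(437,254))
go("relay",[(136,42),(193,150),(85,203),(28,98)],[(105,107),(73,45),(180,34),(214,94)],(235,266),(384,211))
go("transf",[(46,40),(199,55),(191,182),(41,170)],[(136,122),(29,87),(96,34),(201,60)],(458,240),(134,186))
E
```

```text
choke [[542.6, 322.2, 51.0], [541.4, 282.5, 50.3], [499.4, 282.9, 49.0], [501.0, 323.9, 50.6]] c [521.1 302.9  50.2] [(np.float64(39.7), np.float64(-1.6)), (np.float64(42.0), np.float64(3.13)), (np.float64(41.0), np.float64(1.53)), (np.float64(41.6), np.float64(-0.04))]
relay [[428.6, 170.3, 56.4], [397.4, 154.5, 56.2], [382.6, 185.4, 57.0], [412.8, 201.2, 57.2]] c [405.3 177.9  56.7] [(np.float64(34.9), np.float64(-2.67)), (np.float64(34.3), np.float64(2.02)), (np.float64(34.1), np.float64(0.48)), (np.float64(34.6), np.float64(-1.1))]
transf [[491.1, -384.7, 49.1], [485.9, -429.3, 51.9], [449.0, -425.6, 52.2], [453.1, -381.6, 51.6]] c [ 469.8 -405.3   51.2] [(np.float64(44.9), np.float64(-1.69)), (np.float64(37.1), np.float64(3.04)), (np.float64(44.3), np.float64(1.48)), (np.float64(38.1), np.float64(-0.08))]
```

Measured positions (x, y in mm; yaw in rad):

| Item | Position | Yaw / note |
|---|---|---|
| Choke | (521, 302.5) | -0.03 |
| Relay | (405.5, 177.5) | 0.47 |
| Transformer | (470, -406) | -0.10, 52 mm side along x |
| Trough centre | (627.3, -60) | 0.149 |
| tub0 | (613.8, 77.3) | |

I'll start with the transformer.

```bash
cat > plan.py <<'E'
import sys,numpy as np
from plant import r
# usage: plan.py x y z phi_deg  (phi: world angle of tool y, modulo 180)
def plan(x,y,z,phi=None):
    s=r.state();R=np.array(s["tool_rot"]);p=np.array(s["tool_pos"])
    cur=np.degrees(np.arctan2(R[1,1],R[0,1]));d=0 if phi is None else cur-phi
    print("t %.1f tcp %s phi %.1f q6 %.0f w %.1f f %s tilt %.4f"%(s["time"],p.round(1),cur,np.degrees(s["joint_positions"][5]),s["grip_width"],np.round(s["force"],1),np.arccos(-R[2,2])))
    a=-np.radians(cur-d) # after turn
    ph=np.radians(cur-d);ty=np.array([np.cos(ph),np.sin(ph)]);tx=np.array([-ty[1],ty[0]])
    e=np.array([x,y])-p[:2]
    print("turn %.1f then dx %.2f dy %.2f dz %.2f cm"%(d,e@tx/10,e@ty/10,(p[2]-z)/10))
a=[float(v) for v in sys.argv[1:]]
plan(*a)
E
python3 plan.py 470 -406 42 -95.7
```

```text
t 0.1 tcp [ 178.4 -493.6  255.2] phi -70.1 q6 -13 w 88.0 f [0.5 0.1 0.2] tilt 0.0011
turn 25.6 then dx 28.15 dy -11.61 dz 21.32 cm
```

Request:
arm_command:
  deltas: "0 0 0 8.5; 0 0 0 8.5; 0 0 0 8.6; 5.63 -2.32 0 0; 5.63 -2.32 0 0; 5.63 -2.32 2 0; 5.63 -2.32 3 0; 5.63 -2.33 4 0; 0 0 4 0; 0 0 0 0; 0 0 0 0"
  hand: 1
  grip_force: 25

```text
time: 1.48
tool_pos: [455.7, -411.5, 136.0]
tool_rot: [[0.995, -0.101, 0.001], [-0.101, -0.995, -0.002], [0.001, 0.002, -1.0]]
force: [0.2, 0.0, -0.1]
grip_width: 88.4
gripper_force: 0.0
```

```bash
python3 plan.py 470 -406 42 -95.7; python3 - <<'E'
from h import *
for n in("top","scene"): cv2.imwrite(f"pics/{n}1.png",r.grab_frame(n)[:,:,::-1])
a=cv2.imread("pics/top1.png");b=cv2.imread("pics/scene1.png")
montage(a[:,:,::-1],[(430,215,80,80)],5,"pics/a.png",400);montage(b[:,:,::-1],[(95,110,80,133)],5,"pics/b.png",400)
x=cv2.resize(cv2.imread("pics/b.png"),None,fx=.6,fy=.6)
o=np.zeros((400,640,3),np.uint8);o[:,:400]=cv2.imread("pics/a.png");o[:399,400:640]=x[:400];cv2.imwrite("pics/m4.png",o)
E
```

```text
t 1.5 tcp [ 455.7 -411.5  136. ] phi -95.8 q6 43 w 88.4 f [ 0.2  0.  -0.1] tilt 0.0020
turn -0.1 then dx 1.37 dy -0.69 dz 9.40 cm
(400, 400, 3)
(665, 400, 3)
```

View pics/m4.png

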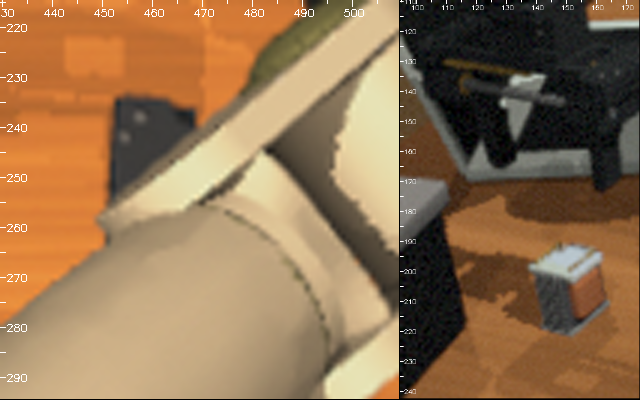

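```bash
python3 - <<'E'
from h import *
for v in ((500,238),(497,236)): print(tri(v,(111,171)).round(0),tri(v,(108,173)).round(0))
print(tri((489,157),(82,219)).round(0))
E
```

```text
[ 501. -469.  125.] [ 503. -474.  120.]
[ 507. -462.  129.] [ 509. -467.  124.]
[ 695. -430.  128.]
```

The toolbox corner, at about (503,-468) and 125 mm high, would foul the gripper body. I'll grip the transformer 13 mm off-centre, on the robot's side.

```bash
python3 plan.py 457 -404.7 42 -95.7
```

```text
t 1.6 tcp [ 455.7 -411.6  136.4] phi -95.8 q6 43 w 88.0 f [ 0.  -0.3 -0.2] tilt 0.0032
turn -0.1 then dx 0.06 dy -0.70 dz 9.44 cm
```

Request:
arm_command:
  deltas: "0 -0.7 0 0; 0 0 3 0; 0 0 3 0; 0 0 2 0; 0 0 1.4 0; 0 0 0 0"

```text
time: 2.33
tool_pos: [456.3, -403.4, 40.0]
tool_rot: [[0.995, -0.1, -0.001], [-0.1, -0.995, 0.001], [-0.001, -0.001, -1.0]]
force: [-0.9, -0.3, 0.6]
grip_width: 87.8
gripper_force: 0.0
```

Request:
arm_command:
  deltas: "0 0 0 0; 0 0 0 0; 0 0 0 0; 0 0 0 0; 0 0 0 0; 0 0 0 0"
  hand: 0
  grip_force: 45

```text
time: 3.08
tool_pos: [456.5, -403.8, 40.4]
tool_rot: [[0.995, -0.1, 0.0], [-0.1, -0.995, -0.0], [0.0, 0.0, -1.0]]
force: [-0.1, -0.4, 0.4]
grip_width: 43.8
gripper_force: 45.0
```

Request:
arm_command:
  deltas: "0 0 -1 0; 0 0 -2.5 0; 0 0 -3.5 0; 0 0 -3.5 0; 0 0 -1 0; 0 0 0 0"

```text
time: 3.82
tool_pos: [456.2, -403.4, 154.8]
tool_rot: [[0.995, -0.1, -0.0], [-0.1, -0.995, 0.001], [-0.001, -0.001, -1.0]]
force: [-0.0, -0.3, -5.2]
grip_width: 43.6
gripper_force: 45.0
```

```bash
python3 plan.py 639.4 -140.5 80 8.5
```

```text
t 3.8 tcp [ 456.2 -403.4  154.8] phi -95.7 q6 43 w 43.6 f [-0.  -0.3 -5.2] tilt 0.0008
turn -104.2 then dx 23.30 dy 22.00 dz 7.48 cm
```

Request:
arm_command:
  deltas: "0 0 0 -9; 0 0 0 -9; 0 0 0 -9; 0 0 0 -9; 0 0 0 -9; 0 0 0 -9; 0 0 0 -9; 0 0 0 -9; 0 0 0 -9; 0 0 0 -9; 0 0 0 -9; 0 0 0 -5.2; 3.9 3.7 0 0; 3.9 3.7 0 0; 3.9 3.7 0 0; 3.9 3.7 0 0; 3.9 3.6 0 0; 3.8 3.6 2 0; 0 0 2 0; 0 0 0 0"

```text
time: 6.32
tool_pos: [638.4, -140.0, 111.8]
tool_rot: [[-0.148, 0.989, -0.006], [0.989, 0.148, 0.002], [0.003, -0.006, -1.0]]
force: [-0.1, 0.2, -5.3]
grip_width: 43.6
gripper_force: 45.0
```

```bash
python3 plan.py 639.4 -140.5 44.6 8.5;  python3 - <<'E'
from h import *
for n in("top","scene"): cv2.imwrite(f"pics/{n}2.png",r.grab_frame(n)[:,:,::-1])
montage(cv2.imread("pics/scene2.png")[:,:,::-1],[(170,200,200,140)],4,"pics/m5.png",800)
E
```

```text
t 6.3 tcp [ 638.4 -140.   111.8] phi 8.5 q6 -31 w 43.6 f [-0.1  0.2 -5.3] tilt 0.0064
turn 0.0 then dx -0.07 dy 0.09 dz 6.72 cm
(560, 800, 3)
```

View pics/m5.png

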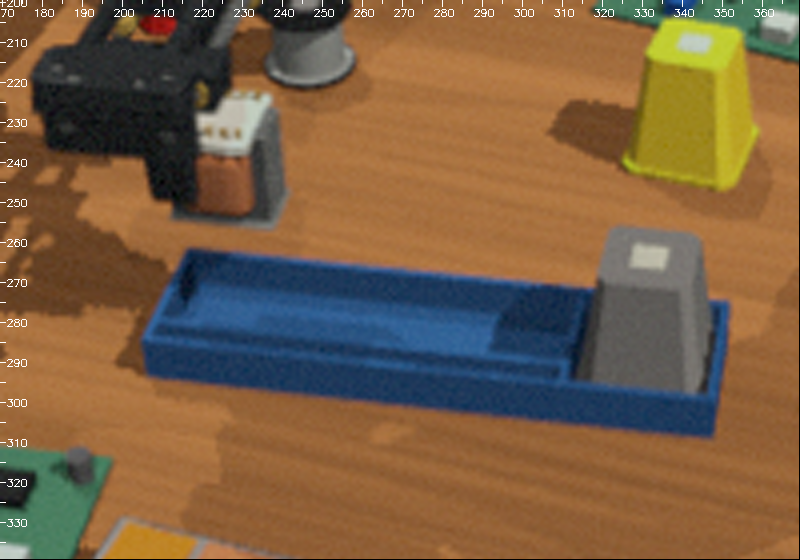

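```bash
python3 - <<'E'
from h import *
y=np.array([-.148,.989]);x=np.array([.989,.148]);c=np.array([638.4,-140])+13.4*y
for z in (71.4,71.4+58):
  for a,b in ((22,-26),(22,26),(-22,26)): print(z,a,b,proj("scene",np.r_[c+a*x+b*y,z]).round(1))
E
```

```text
71.4 22 -26 [[209.9 257.1]]
71.4 22 26 [[236.2 259.8]]
71.4 -22 26 [[242.3 246.1]]
129.4 22 -26 [[206.5 232.1]]
129.4 22 26 [[233.6 234.6]]
129.4 -22 26 [[240.  221.3]]
```

Request:
arm_command:
  deltas: "-0.07 0.1 2 0; 0 0 2 0; 0 0 1.2 0; 0 0 0.8 0; 0 0 0.3 0; 0 0 0 0"

```text
time: 7.18
tool_pos: [640.9, -141.4, 52.5]
tool_rot: [[-0.147, 0.989, 0.0], [0.989, 0.147, -0.0], [-0.0, 0.0, -1.0]]
force: [0.1, 0.3, -4.3]
grip_width: 44.0
gripper_force: 45.0
```

Request:
arm_command:
  deltas: "0 -0.15 0 0; 0 0 0.3 0; 0 0 0.2 0; 0 0 0.1 0; 0 0 0.1 0; 0 0 0.1 0; 0 0 0 0; 0 0 0 0"

```text
time: 8.18
tool_pos: [639.4, -141.7, 44.5]
tool_rot: [[-0.147, 0.989, 0.0], [0.989, 0.147, -0.0], [-0.0, 0.0, -1.0]]
force: [0.2, 0.7, -2.6]
grip_width: 43.5
gripper_force: 45.0
```

Request:
arm_command:
  deltas: "0 0 0 0; 0 0 0 0; 0 0 0 0; 0 0 0 0; 0 0 -1 0; 0 0 -3 0; 0 0 -5 0; 0 0 -5 0; 0 0 0 0"
  hand: 0.8

```text
time: 9.3
tool_pos: [640.7, -142.1, 189.4]
tool_rot: [[-0.147, 0.989, 0.008], [0.989, 0.147, -0.003], [-0.004, 0.007, -1.0]]
force: [-0.5, 0.7, -1.0]
grip_width: 70.3
gripper_force: 0.0
```

```bash
python3 plan.py 521 302.7 150 -1.7;  python3 - <<'E'
from h import *
for n in("top","scene"): cv2.imwrite(f"pics/{n}3.png",r.grab_frame(n)[:,:,::-1])
a=cv2.imread("pics/scene3.png")
o=np.vstack([a[150:310,180:500], ])
cv2.imwrite("pics/m6.png",cv2.resize(o,None,fx=2.5,fy=2.5,interpolation=cv2.INTER_CUBIC))
E
```

```text
t 9.3 tcp [ 640.7 -142.1  189.4] phi 8.5 q6 -31 w 70.3 f [-0.5  0.7 -1. ] tilt 0.0086
turn 10.2 then dx 44.10 dy -13.28 dz 3.94 cm
```

View pics/m6.png

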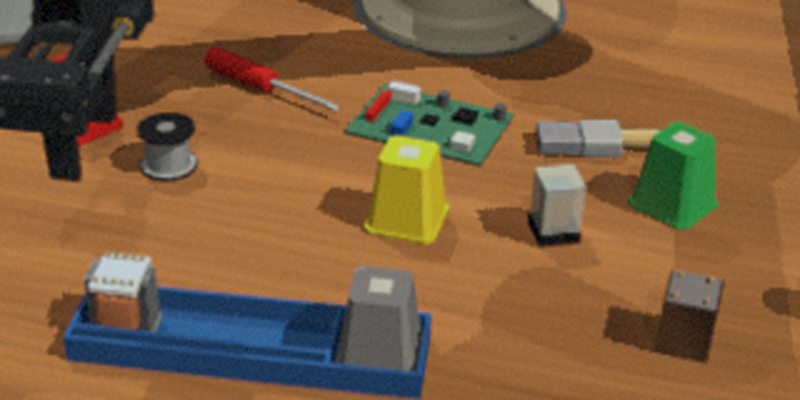

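The transformer stands upright at the trough's left end. The others are unmoved. Next is the choke.

Request:
arm_command:
  deltas: "0 0 0 5.1; 0 0 0 5.1; 5.5 -1.66 0 0; 5.5 -1.66 0 0; 5.5 -1.66 0 0; 5.5 -1.66 0 0; 5.5 -1.66 0 0; 5.5 -1.66 0 0; 5.5 -1.66 1 0; 5.6 -1.66 2 0; 0 0 0 0; 0 0 0 0"
  hand: 1

```text
time: 10.9
tool_pos: [519.7, 302.7, 153.4]
tool_rot: [[0.03, 1.0, -0.002], [1.0, -0.03, -0.001], [-0.001, -0.002, -1.0]]
force: [0.0, 0.3, -0.2]
grip_width: 88.3
gripper_force: 0.0
```

```bash
python3 plan.py 521 302.7 42 -1.7;  python3 - <<'E'
from h import *
for n in("top","scene"): cv2.imwrite(f"pics/{n}4.png",r.grab_frame(n)[:,:,::-1])
a=cv2.imread("pics/scene4.png").astype(int);b=cv2.imread("pics/scene3.png").astype(int)
d=np.abs(a-b).sum(2)
for k,(u,v) in dict(choke=(458,290),relay=(402,232),green=(452,222),yellow=(343,228)).items(): print(k,d[v-12:v+12,u-12:u+12].mean().round(1))
E
```

```text
t 10.9 tcp [519.7 302.7 153.4] phi -1.7 q6 21 w 88.3 f [ 0.   0.3 -0.2] tilt 0.0018
turn -0.0 then dx 0.00 dy 0.13 dz 11.14 cm
choke 14.7
relay 12.4
green 83.4
yellow 84.3
```

Request:
arm_command:
  deltas: "0 0.13 3 0; 0 0 3 0; 0 0 2.5 0; 0 0 1.5 0; 0 0 1 0; 0 0 0.1 0; 0 0 0 0"

```text
time: 11.88
tool_pos: [521.6, 303.3, 44.0]
tool_rot: [[0.03, 1.0, 0.001], [1.0, -0.03, 0.0], [0.0, 0.001, -1.0]]
force: [0.6, -0.2, -0.3]
grip_width: 88.3
gripper_force: 0.0
```

Request:
arm_command:
  deltas: "0 0 0 0; 0 0 0 0; 0 0 0 0; 0 0 0 0; 0 0 0 0; 0 0 0 0"
  hand: 0
  grip_force: 40

```text
time: 12.62
tool_pos: [521.4, 303.2, 43.4]
tool_rot: [[0.03, 1.0, 0.001], [1.0, -0.03, 0.0], [0.0, 0.001, -1.0]]
force: [0.3, 0.6, 0.2]
grip_width: 43.3
gripper_force: 40.0
```

Request:
arm_command:
  deltas: "0 0 -1 0; 0 0 -2.5 0; 0 0 -3.5 0; 0 0 -2 0; 0 0 0 0"

```text
time: 13.25
tool_pos: [521.6, 303.3, 134.8]
tool_rot: [[0.03, 1.0, 0.002], [1.0, -0.03, 0.001], [0.001, 0.002, -1.0]]
force: [0.5, -0.4, -3.0]
grip_width: 43.7
gripper_force: 40.0
```

```bash
python3 plan.py 627.9 -64 80 8.5
```

```text
t 13.2 tcp [521.6 303.3 134.8] phi -1.7 q6 21 w 43.7 f [ 0.5 -0.4 -3. ] tilt 0.0026
turn -10.2 then dx -37.90 dy 5.09 dz 5.48 cm
```

Request:
arm_command:
  deltas: "0 0 -1 -5.1; 0 0 0 -5.1; -5 0.66 0 0; -5.4 0.74 0 0; -5.5 0.74 0 0; -5.5 0.74 0 0; -5.5 0.74 0 0; -5.5 0.74 0 0; -5.5 0.73 0 0; 0 0 2 0; 0 0 2 0; 0 0 0 0"

```text
time: 14.75
tool_pos: [626.1, -63.9, 100.8]
tool_rot: [[-0.147, 0.989, -0.005], [0.989, 0.147, 0.002], [0.002, -0.005, -1.0]]
force: [-0.5, 0.3, -1.9]
grip_width: 43.8
gripper_force: 40.0
```

```bash
python3 plan.py 627.7 -64 47.4 8.5
```

```text
t 14.8 tcp [626.1 -63.9 100.8] phi 8.5 q6 -25 w 43.8 f [-0.5  0.3 -1.9] tilt 0.0052
turn -0.0 then dx -0.03 dy 0.16 dz 5.34 cm
```

Request:
arm_command:
  deltas: "0 0 2 0; 0 0 1.5 0; 0 0 0.8 0; 0 0 0.2 0; 0 0 0 0"

```text
time: 15.38
tool_pos: [627.6, -64.2, 58.7]
tool_rot: [[-0.147, 0.989, 0.001], [0.989, 0.147, -0.0], [-0.0, 0.001, -1.0]]
force: [0.4, 0.7, -1.8]
grip_width: 43.8
gripper_force: 40.0
```

Request:
arm_command:
  deltas: "0 0 0.5 0; 0 0 0.3 0; 0 0 0.1 0; 0 0 0.1 0; 0 0 0.1 0; 0 0 0 0; 0 0 0 0"

```text
time: 16.25
tool_pos: [627.4, -64.2, 47.4]
tool_rot: [[-0.147, 0.989, 0.0], [0.989, 0.147, -0.0], [-0.0, 0.0, -1.0]]
force: [0.4, -0.5, -1.7]
grip_width: 44.0
gripper_force: 40.0
```

Release at floor height, rise, then go to the relay. Its yaw is 0.47, so phi = 26.9°, or -63.1° by symmetry.

Request:
arm_command:
  deltas: "0 0 0 0; 0 0 0 0; 0 0 0 0; 0 0 0 0; 0 0 -1 0; 0 0 -3 0; 0 0 -4 0; 0 0 -3 0; 0 0 0 0; 0 0 0 0"
  hand: 0.8

```text
time: 17.5
tool_pos: [626.9, -64.1, 156.4]
tool_rot: [[-0.147, 0.989, -0.001], [0.989, 0.147, 0.0], [0.001, -0.001, -1.0]]
force: [-0.8, -0.1, -0.7]
grip_width: 70.4
gripper_force: 0.0
```

```bash
python3 plan.py 405.3 177.5 150 26.9;  python3 - <<'E'
from fit import *
I={n:r.grab_frame(n) for n in("top","scene")}
for n in I: cv2.imwrite(f"pics/{n}5.png",I[n][:,:,::-1])
a=I["scene"].astype(int);b=cv2.imread("pics/scene0.png")[:,:,::-1].astype(int)
d=np.abs(a-b).sum(2)
for k,(u,v) in dict(relay=(402,232),green=(452,222),yellow=(343,228),red=(210,190)).items(): print(k,d[v-12:v+12,u-12:u+12].mean().round(1))
E
```

```text
t 17.5 tcp [626.9 -64.1 156.4] phi 8.5 q6 -25 w 70.4 f [-0.8 -0.1 -0.7] tilt 0.0014
turn -18.4 then dx 31.57 dy -8.83 dz 0.64 cm
relay 32.2
green 18.0
yellow 25.4
red 31.5
```

Request:
arm_command:
  deltas: "0 0 0 -9.2; 0 0 0 -9.2; 5.2 -1.5 0 0; 5.3 -1.5 0 0; 5.3 -1.5 0 0; 5.3 -1.5 0 0; 5.3 -1.5 0 0; 5.2 -1.4 1 0; 0 0 2 0; 0 0 0 0; 0 0 0 0"
  hand: 1

```text
time: 18.98
tool_pos: [405.6, 177.1, 127.5]
tool_rot: [[-0.451, 0.892, 0.0], [0.892, 0.451, -0.0], [-0.0, -0.0, -1.0]]
force: [0.4, 0.4, 0.1]
grip_width: 88.1
gripper_force: 0.0
```

```bash
python3 plan.py 405.3 177.5 42 26.9
```

```text
t 19.0 tcp [405.6 177.1 127.5] phi 26.8 q6 -18 w 88.1 f [0.4 0.4 0.1] tilt 0.0000
turn -0.1 then dx 0.04 dy -0.01 dz 8.55 cm
```

Request:
arm_command:
  deltas: "0 0 3 0; 0 0 2.5 0; 0 0 1.8 0; 0 0 1 0; 0 0 0.1 0; 0 0 0 0"

```text
time: 19.73
tool_pos: [405.6, 177.4, 43.9]
tool_rot: [[-0.452, 0.892, 0.001], [0.892, 0.452, 0.0], [-0.0, 0.001, -1.0]]
force: [-1.4, 0.4, -0.1]
grip_width: 88.2
gripper_force: 0.0
```

Request:
arm_command:
  deltas: "0 0 0 0; 0 0 0 0; 0 0 0 0; 0 0 0 0; 0 0 0 0; 0 0 0 0; 0 0 -1 0; 0 0 -2.5 0; 0 0 -3.5 0; 0 0 -2.5 0; 0 0 0 0; 0 0 0 0"
  hand: 0
  grip_force: 20

```text
time: 21.22
tool_pos: [404.6, 177.4, 137.5]
tool_rot: [[-0.452, 0.892, -0.001], [0.892, 0.452, -0.0], [0.0, -0.001, -1.0]]
force: [0.2, -0.4, -0.5]
grip_width: 37.8
gripper_force: 20.0
```

```bash
python3 plan.py 619.3 -5.5 80 8.5
```

```text
t 21.2 tcp [404.6 177.4 137.5] phi 26.9 q6 -18 w 37.8 f [ 0.2 -0.4 -0.5] tilt 0.0013
turn 18.4 then dx -21.26 dy 18.53 dz 5.75 cm
```

Request:
arm_command:
  deltas: "0 0 0 9.2; 0 0 0 9.2; -4.2 3.7 0 0; -4.3 3.7 0 0; -4.3 3.7 0 0; -4.3 3.7 0 0; -4.2 3.7 1 0; 0 0 2 0; 0 0 2 0; 0 0 1.5 0; 0 0 1 0; 0 0 0.3 0; 0 0 0 0; 0 0 0 0"

```text
time: 22.98
tool_pos: [619.8, -6.0, 60.9]
tool_rot: [[-0.147, 0.989, 0.001], [0.989, 0.147, -0.0], [-0.0, 0.001, -1.0]]
force: [0.2, 0.7, -1.5]
grip_width: 37.9
gripper_force: 20.0
```

```bash
python3 plan.py 619.3 -5.5 47 8.5
```

```text
t 23.0 tcp [619.8  -6.   60.9] phi 8.5 q6 -20 w 37.9 f [ 0.2  0.7 -1.5] tilt 0.0011
turn -0.0 then dx 0.06 dy -0.04 dz 1.39 cm
```

Request:
arm_command:
  deltas: "0 0 0.7 0; 0 0 0.4 0; 0 0 0.1 0; 0 0 0.1 0; 0 0 0.1 0; 0 0 0 0; 0 0 0 0"

```text
time: 23.85
tool_pos: [619.5, -6.0, 47.3]
tool_rot: [[-0.147, 0.989, 0.0], [0.989, 0.147, -0.0], [-0.0, 0.0, -1.0]]
force: [-3.3, 0.3, 8.6]
grip_width: 37.7
gripper_force: 20.0
```

Request:
arm_command:
  deltas: "0 0 0 0; 0 0 0 0; 0 0 0 0; 0 0 0 0; 0 0 -1 0; 0 0 -3 0; 0 0 -4 0; 0 0 -4 0; 0 0 0 0; 0 0 0 0"
  hand: 0.75

```text
time: 25.1
tool_pos: [619.1, -5.9, 165.8]
tool_rot: [[-0.147, 0.989, -0.001], [0.989, 0.147, 0.0], [0.0, -0.001, -1.0]]
force: [-1.1, -0.0, -0.2]
grip_width: 66.0
gripper_force: 0.0
```

```bash
python3 - <<'E'
from h import *
for n in("top","scene"): cv2.imwrite(f"pics/{n}6.png",r.grab_frame(n)[:,:,::-1])
a=cv2.imread("pics/scene6.png")[150:310,180:500]; cv2.imwrite("pics/m7.png",cv2.resize(a,None,fx=2.5,fy=2.5,interpolation=cv2.INTER_CUBIC))
E
```

```text
(no output)
```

View pics/m7.png

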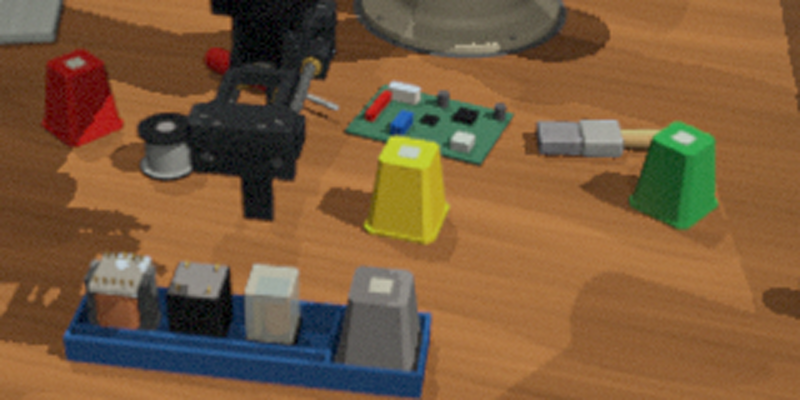

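All three components stand upright in the trough. The tubs are unmoved. Next is the yellow tub.

```bash
python3 plan.py 423.2 49.4 130 4.8
```

```text
t 25.2 tcp [619.   -5.9 165.1] phi 8.5 q6 -20 w 66.1 f [-0.6  0.6 -0.3] tilt 0.0022
turn 3.7 then dx 7.15 dy -19.05 dz 3.51 cm
```

Request:
arm_command:
  deltas: "0 0 0 3.7; 1.8 -4.75 0 0; 1.8 -4.75 0 0; 1.8 -4.75 0 0; 1.75 -4.8 1 0; 0 0 2 0; 0 0 0.5 0; 0 0 0 0; 0 0 0 0"
  hand: 1

```text
time: 26.32
tool_pos: [424.2, 49.3, 131.6]
tool_rot: [[-0.083, 0.997, 0.0], [0.997, 0.083, -0.0], [-0.0, 0.0, -1.0]]
force: [0.0, 0.0, -0.4]
grip_width: 88.0
gripper_force: 0.0
```

```bash
python3 plan.py 423.2 49.4 37 4.8
```

```text
t 26.3 tcp [424.2  49.3 131.6] phi 4.8 q6 -14 w 88.0 f [ 0.   0.  -0.4] tilt 0.0004
turn -0.0 then dx 0.02 dy -0.10 dz 9.46 cm
```

Request:
arm_command:
  deltas: "0 0 3.5 0; 0 0 3 0; 0 0 2 0; 0 0 1 0; 0 0 0 0; 0 0 0 0; 0 0 0 0"

```text
time: 27.2
tool_pos: [424.1, 49.4, 36.9]
tool_rot: [[-0.083, 0.997, 0.001], [0.997, 0.083, -0.0], [-0.0, 0.001, -1.0]]
force: [0.7, -0.1, 1.0]
grip_width: 88.1
gripper_force: 0.0
```

Request:
arm_command:
  deltas: "0 0 0 0; 0 0 0 0; 0 0 0 0; 0 0 0 0; 0 0 0 0; 0 0 0 0"
  hand: 0
  grip_force: 20

```text
time: 27.95
tool_pos: [423.7, 49.4, 36.3]
tool_rot: [[-0.083, 0.997, -0.0], [0.997, 0.083, 0.0], [0.0, -0.0, -1.0]]
force: [-0.1, -0.0, -0.9]
grip_width: 55.3
gripper_force: 19.4
```

Request:
arm_command:
  deltas: "0 0 -1 0; 0 0 -3 0; 0 0 -4 0; 0 0 -5 0; 0 0 -3 0; 0 0 0 0; 0 0 0 0"

```text
time: 28.82
tool_pos: [423.1, 49.5, 195.5]
tool_rot: [[-0.083, 0.997, -0.002], [0.997, 0.083, 0.0], [0.0, -0.001, -1.0]]
force: [-0.1, 0.3, -0.4]
grip_width: 55.4
gripper_force: 19.4
```

```bash
python3 plan.py 613.9 77 160 8.5
```

```text
t 28.8 tcp [423.1  49.5 195.5] phi 4.8 q6 -14 w 55.4 f [-0.1  0.3 -0.4] tilt 0.0015
turn -3.7 then dx -0.10 dy 19.27 dz 3.55 cm
```

Request:
arm_command:
  deltas: "0 0 0 -3.7; 0 4.8 0 0; 0 4.8 0 0; 0 4.8 0 0; -0.1 4.85 0 0; 0 0 2 0; 0 0 2 0; 0 0 2 0; 0 0 1 0; 0 0 0 0; 0 0 0 0; 0 0 0 0"

```text
time: 30.32
tool_pos: [614.5, 76.8, 127.0]
tool_rot: [[-0.147, 0.989, 0.001], [0.989, 0.147, -0.0], [-0.0, 0.001, -1.0]]
force: [-1.4, -0.2, -1.1]
grip_width: 55.7
gripper_force: 19.4
```

```bash
python3 plan.py 613.9 77 80 8.5; python3 - <<'E'
from h import *
for n in("top","scene"): cv2.imwrite(f"pics/{n}7.png",r.grab_frame(n)[:,:,::-1])
montage(cv2.imread("pics/scene7.png")[:,:,::-1],[(275,180,110,130)],4,"pics/m8.png",440)
E
```

```text
t 30.3 tcp [614.5  76.8 127. ] phi 8.5 q6 -12 w 55.7 f [-1.4 -0.2 -1.1] tilt 0.0012
turn -0.0 then dx 0.03 dy -0.06 dz 4.70 cm
(520, 440, 3)
```

View pics/m8.png

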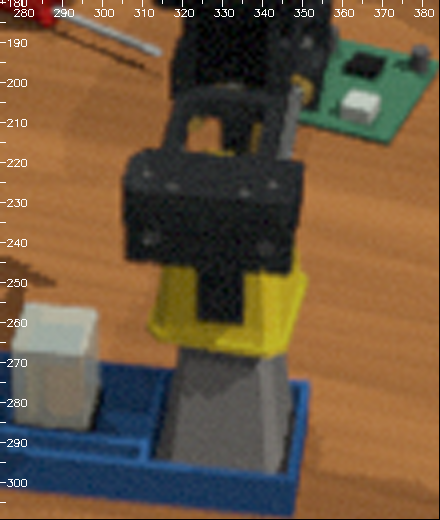

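The yellow tub is gripped level and centred over tub0, its rim just above tub0's top. Lowering it.

Request:
arm_command:
  deltas: "0 0 1 0; 0 0 1 0; 0 0 1 0; 0 0 0.7 0; 0 0 0.3 0; 0 0 0 0; 0 0 0 0"

```text
time: 31.3
tool_pos: [614.3, 76.8, 86.5]
tool_rot: [[-0.147, 0.989, 0.0], [0.989, 0.147, -0.0], [-0.0, 0.0, -1.0]]
force: [-0.6, 0.3, -0.5]
grip_width: 55.4
gripper_force: 19.4
```

Request:
arm_command:
  deltas: "0 0 0.5 0; 0 0 0.3 0; 0 0 0.2 0; 0 0 0.1 0; 0 0 0 0; 0 0 0 0"

```text
time: 32.05
tool_pos: [614.4, 76.8, 75.5]
tool_rot: [[-0.147, 0.989, 0.001], [0.989, 0.147, -0.0], [-0.0, 0.001, -1.0]]
force: [2.2, 0.2, 1.4]
grip_width: 55.7
gripper_force: 19.5
```

Request:
arm_command:
  deltas: "0 0 0.1 0; 0 0 0.1 0; 0 0 0.1 0; 0 0 0 0; 0 0 0 0"

```text
time: 32.67
tool_pos: [614.7, 76.9, 72.7]
tool_rot: [[-0.147, 0.989, 0.001], [0.989, 0.147, 0.0], [-0.0, 0.001, -1.0]]
force: [1.6, 1.7, 5.5]
grip_width: 55.1
gripper_force: 19.6
```

Request:
arm_command:
  deltas: "0 0 0.1 0; 0 0 0.1 0; 0 0 0.1 0; 0 0 0 0; 0 0 0 0"

```text
time: 33.3
tool_pos: [614.8, 76.9, 70.8]
tool_rot: [[-0.148, 0.989, 0.002], [0.989, 0.148, -0.0], [-0.0, 0.002, -1.0]]
force: [-0.3, 1.0, 13.0]
grip_width: 55.7
gripper_force: 19.8
```

Request:
arm_command:
  deltas: "0 0 0 0; 0 0 0 0; 0 0 0 0; 0 0 0 0; 0 0 -1 0; 0 0 -3 0; 0 0 -4 0; 0 0 0 0; 0 0 0 0"
  hand: 0.9

```text
time: 34.42
tool_pos: [613.9, 76.8, 148.9]
tool_rot: [[-0.147, 0.989, -0.001], [0.989, 0.147, 0.0], [0.0, -0.001, -1.0]]
force: [0.7, 1.1, -0.5]
grip_width: 79.5
gripper_force: 0.0
```

Request:
arm_command:
  deltas: "0 0 0 0; 0 0 0 0; 0 0 0 0; 0 0 0 0; 0 0 0 0; 0 0 0 0; 0 0 0 0"
  hand: 0

```text
time: 35.3
tool_pos: [614.2, 76.8, 149.3]
tool_rot: [[-0.147, 0.989, -0.0], [0.989, 0.147, 0.0], [0.0, -0.0, -1.0]]
force: [-0.2, -0.8, 0.2]
grip_width: 11.2
gripper_force: 0.0
```

```bash
python3 plan.py 613.9 77 117 8.5; python3 - <<'E'
from h import *
for n in("top","scene"): cv2.imwrite(f"pics/{n}8.png",r.grab_frame(n)[:,:,::-1])
montage(cv2.imread("pics/scene8.png")[:,:,::-1],[(290,215,75,95)],6,"pics/m9.png",450)
for z in (26,35):
  for b in ((613.9,77),):
    q=.149;c,s=np.cos(q),np.sin(q)
    P=[(b[0]+c*x-s*y,b[1]+s*x+c*y,4+z+h) for x,y,h in ((30,-30,0),(30,30,0),(22,-22,70),(22,22,70))]
    print(z,proj("scene",P).round(1).tolist())
E
```

```text
t 35.3 tcp [614.2  76.8 149.3] phi 8.5 q6 -12 w 11.2 f [-0.2 -0.8  0.2] tilt 0.0000
turn -0.0 then dx 0.02 dy -0.03 dz 3.23 cm
(570, 450, 3)
26 [[313.1, 290.1], [345.1, 293.3], [318.1, 258.1], [342.5, 260.4]]
35 [[313.1, 286.4], [345.3, 289.6], [318.2, 254.1], [342.6, 256.4]]
```

View pics/m9.png

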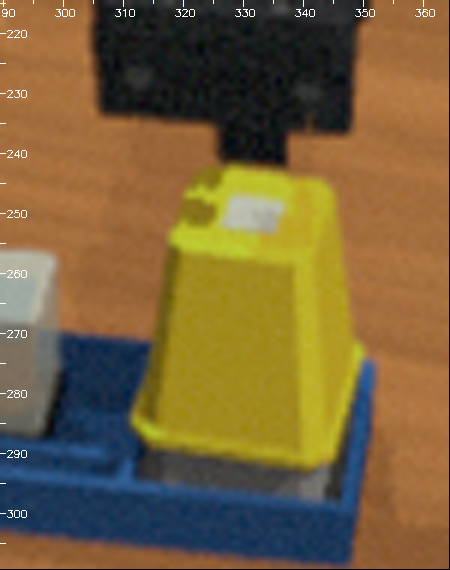

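The yellow tub looks level and almost home. I'll press on top with closed fingers to check.

Request:
arm_command:
  deltas: "0 0 1 0; 0 0 1 0; 0 0 0.6 0; 0 0 0.2 0; 0 0 0.1 0; 0 0 0 0; 0 0 0 0"

```text
time: 36.28
tool_pos: [614.4, 76.8, 120.7]
tool_rot: [[-0.147, 0.989, 0.001], [0.989, 0.147, -0.0], [-0.0, 0.001, -1.0]]
force: [-1.8, 0.2, 4.9]
grip_width: 0.3
gripper_force: 2.7
```

Request:
arm_command:
  deltas: "0 0 0.1 0; 0 0 0.05 0; 0 0 0.05 0; 0 0 0 0; 0 0 0 0"

```text
time: 36.9
tool_pos: [614.4, 76.8, 119.0]
tool_rot: [[-0.147, 0.989, 0.001], [0.989, 0.147, -0.0], [-0.0, 0.001, -1.0]]
force: [-2.1, -0.3, 7.6]
grip_width: 0.8
gripper_force: 3.7
```

Request:
arm_command:
  deltas: "0 0 0.1 0; 0 0 0 0; 0 0 0 0"

```text
time: 37.28
tool_pos: [614.5, 76.8, 118.4]
tool_rot: [[-0.147, 0.989, 0.001], [0.989, 0.147, -0.0], [-0.0, 0.001, -1.0]]
force: [-3.8, -0.3, 9.7]
grip_width: -0.0
gripper_force: 5.0
```

Request:
arm_command:
  deltas: "0 0 0.05 0; 0 0 0 0; 0 0 0 0"

```text
time: 37.65
tool_pos: [614.6, 76.8, 118.4]
tool_rot: [[-0.147, 0.989, 0.002], [0.989, 0.147, -0.0], [-0.0, 0.002, -1.0]]
force: [-5.1, 0.1, 11.9]
grip_width: 0.2
gripper_force: 6.6
```

Contact stiffened at 118.4 mm, so the yellow tub is home. Lift and re-measure the green and red tubs.

Request:
arm_command:
  deltas: "0 0 -1 0; 0 0 -4 0; 0 0 -5 0; 0 0 0 0; 0 0 0 0"

```text
time: 38.28
tool_pos: [613.9, 76.8, 215.8]
tool_rot: [[-0.147, 0.989, -0.001], [0.989, 0.147, 0.0], [0.0, -0.001, -1.0]]
force: [-0.2, -1.0, 0.1]
grip_width: 0.7
gripper_force: 0.0
```

```bash
cat > tubs.py <<'E'
from fit import *
import sys
I={n:r.grab_frame(n) for n in("top","scene")}
for n in I: cv2.imwrite(f"pics/{n}{sys.argv[1]}.png",I[n][:,:,::-1])
G={"red":(364,-299),"green":(328.5,275)}
for k in sys.argv[2:]:
    ms={}
    for n in I:
        c=proj(n,[*G[k],35])[0]
        m=mask(I[n],COL[k],c,30);print(k,n,m.sum(),end=" ")
        # white sticker centroid inside the mask
        H=cv2.cvtColor(I[n],cv2.COLOR_RGB2HSV);w=((H[...,1]<95)&(H[...,2]>130)&(cv2.erode(m,np.ones((5,5)))>0))
        v,u=np.nonzero(w);print("st",len(u),(u.mean().round(1),v.mean().round(1)) if len(u) else None)
        ms[n]=m;G.setdefault("s",{})[n]=(u.mean(),v.mean()) if len(u) else None
    s=G["s"]
    if all(s.values()): print("sticker",tri(s["top"],s["scene"]).round(1))
    print("fit",np.round(fit(TUB,ms,G[k])[:5],2))
E
python3 tubs.py 9 red green; python3 plan.py 363.5 -299.2 130 -33.5
```

```text
red top 531.0 st 31 (np.float64(433.3), np.float64(283.1))
red scene 885.0 st 21 (np.float64(204.0), np.float64(179.6))
sticker [ 389.4 -300.8   69.3]
fit [ 389.62 -300.02   -0.73    0.    141.18]
green top 552.0 st 43 (np.float64(208.1), np.float64(309.7))
green scene 1036.0 st 37 (np.float64(453.2), np.float64(204.7))
sticker [327.8 275.3  68.8]
fit [329.21 274.46   1.23   0.   183.6 ]
t 38.4 tcp [613.8  76.8 215.2] phi 8.5 q6 -12 w 0.3 f [-0.5 -0.1 -0.2] tilt 0.0028
turn 42.0 then dx -45.17 dy -0.11 dz 8.52 cm
```

The red tub has been knocked to about (389.4,-300.6), yaw -0.73. I'll pick it up there.

```bash
python3 plan.py 389.4 -300.6 130 -41.8
```

```text
t 38.4 tcp [613.8  76.8 215.2] phi 8.5 q6 -12 w 0.3 f [-0.5 -0.1 -0.2] tilt 0.0028
turn 50.3 then dx -43.09 dy 8.43 dz 8.52 cm
```

Request:
arm_command:
  deltas: "0 0 0 10; 0 0 0 10; 0 0 0 10; 0 0 0 10; 0 0 0 10.3; -4.8 0.94 0 0; -4.8 0.94 0 0; -4.8 0.94 0 0; -4.8 0.94 0 0; -4.8 0.94 0 0; -4.8 0.94 0 0; -4.8 0.94 0 0; -4.8 0.94 1 0; -4.7 0.9 2 0; 0 0 3 0; 0 0 2 0; 0 0 0 0; 0 0 0 0"
  hand: 1

```text
time: 40.62
tool_pos: [389.8, -300.6, 137.2]
tool_rot: [[0.667, 0.745, 0.0], [0.745, -0.667, -0.0], [-0.0, 0.0, -1.0]]
force: [-0.5, -0.5, -0.0]
grip_width: 88.2
gripper_force: 0.0
```

```bash
python3 plan.py 389.4 -300.6 37 -41.8
```

```text
t 40.6 tcp [ 389.8 -300.6  137.2] phi -41.8 q6 -9 w 88.2 f [-0.5 -0.5 -0. ] tilt 0.0004
turn -0.0 then dx -0.03 dy -0.03 dz 10.02 cm
```

Request:
arm_command:
  deltas: "0 0 3.5 0; 0 0 3 0; 0 0 2 0; 0 0 1 0; 0 0 0.5 0; 0 0 0 0; 0 0 0 0"

```text
time: 41.5
tool_pos: [389.8, -300.8, 37.4]
tool_rot: [[0.667, 0.745, 0.001], [0.745, -0.667, -0.001], [-0.0, 0.001, -1.0]]
force: [-0.3, 0.7, 0.2]
grip_width: 88.1
gripper_force: 0.0
```

Request:
arm_command:
  deltas: "0 0 0 0; 0 0 0 0; 0 0 0 0; 0 0 0 0; 0 0 0 0; 0 0 0 0"
  hand: 0
  grip_force: 20

```text
time: 42.25
tool_pos: [389.6, -300.5, 36.8]
tool_rot: [[0.667, 0.745, -0.0], [0.745, -0.667, -0.0], [-0.0, -0.0, -1.0]]
force: [0.2, -0.6, -0.6]
grip_width: 55.1
gripper_force: 19.5
```

Request:
arm_command:
  deltas: "0 0 -1 0; 0 0 -3 0; 0 0 -5 0; 0 0 -5 0; 0 0 -4 0; 0 0 0 0; 0 0 0 0"

```text
time: 43.12
tool_pos: [389.2, -300.1, 216.1]
tool_rot: [[0.667, 0.745, -0.001], [0.745, -0.667, 0.001], [0.0, -0.001, -1.0]]
force: [0.4, 0.7, -0.4]
grip_width: 55.3
gripper_force: 19.5
```

```bash
python3 plan.py 613.9 77 160 8.5
```

```text
t 43.1 tcp [ 389.2 -300.1  216.1] phi -41.8 q6 -9 w 55.3 f [ 0.4  0.7 -0.4] tilt 0.0014
turn -50.3 then dx 33.97 dy 27.79 dz 5.61 cm
```

Request:
arm_command:
  deltas: "0 0 0 -10; 0 0 0 -10; 0 0 0 -10; 0 0 0 -10; 0 0 0 -10.3; 4.2 3.5 0 0; 4.2 3.5 0 0; 4.25 3.5 0 0; 4.25 3.45 0 0; 4.25 3.45 0 0; 4.25 3.45 0 0; 4.25 3.45 0 0; 4.3 3.45 0 0; 0 0 2 0; 0 0 2 0; 0 0 1.5 0; 0 0 0.5 0; 0 0 0 0; 0 0 0 0; 0 0 0 0"

```text
time: 45.62
tool_pos: [614.2, 76.1, 157.4]
tool_rot: [[-0.147, 0.989, 0.001], [0.989, 0.147, -0.0], [-0.0, 0.001, -1.0]]
force: [0.2, -0.3, -0.8]
grip_width: 55.4
gripper_force: 19.5
```

```bash
python3 plan.py 613.9 77 112 8.5
```

```text
t 45.6 tcp [614.2  76.1 157.4] phi 8.5 q6 -12 w 55.4 f [ 0.2 -0.3 -0.8] tilt 0.0010
turn -0.0 then dx 0.09 dy -0.02 dz 4.54 cm
```

Request:
arm_command:
  deltas: "0.08 0 1 0; 0 0 1 0; 0 0 1 0; 0 0 1 0; 0 0 0.7 0; 0 0 0.3 0; 0 0 0 0; 0 0 0 0"

```text
time: 46.62
tool_pos: [613.8, 77.0, 106.8]
tool_rot: [[-0.147, 0.989, -0.0], [0.989, 0.147, 0.0], [0.0, -0.0, -1.0]]
force: [0.1, -0.4, -0.4]
grip_width: 55.1
gripper_force: 19.4
```

Request:
arm_command:
  deltas: "0 0 0.3 0; 0 0 0.2 0; 0 0 0.2 0; 0 0 0 0; 0 0 0 0"

```text
time: 47.25
tool_pos: [614.2, 77.0, 100.1]
tool_rot: [[-0.147, 0.989, 0.001], [0.989, 0.147, 0.0], [-0.0, 0.001, -1.0]]
force: [3.8, 0.4, 4.1]
grip_width: 55.5
gripper_force: 19.7
```

Release, rise, close the fingers and press from the top (home is expected at TCP ≈144.5).

Request:
arm_command:
  deltas: "0 0 0 0; 0 0 0 0; 0 0 0 0; 0 0 0 0; 0 0 -1 0; 0 0 -3 0; 0 0 -4 0; 0 0 0 0; 0 0 0 0"
  hand: 0.9

```text
time: 48.38
tool_pos: [613.6, 76.9, 179.4]
tool_rot: [[-0.147, 0.989, -0.001], [0.989, 0.147, 0.0], [0.0, -0.001, -1.0]]
force: [0.3, -0.2, -0.5]
grip_width: 79.2
gripper_force: 0.0
```

Request:
arm_command:
  deltas: "0 0 0 0; 0 0 0 0; 0 0 0 0; 0 0 0 0; 0 0 0 0; 0 0 0 0; 0 0 0 0; 0 0 0 0; 0 0 0 0; 0 0 1 0; 0 0 0.6 0; 0 0 0 0; 0 0 0 0"
  hand: 0

```text
time: 50.0
tool_pos: [614.0, 77.0, 163.9]
tool_rot: [[-0.147, 0.989, 0.0], [0.989, 0.147, -0.0], [-0.0, 0.0, -1.0]]
force: [0.4, 0.1, -0.3]
grip_width: 0.5
gripper_force: 0.0
```

Request:
arm_command:
  deltas: "0 0 0.6 0; 0 0 0.4 0; 0 0 0.3 0; 0 0 0.1 0; 0 0 0 0; 0 0 0 0"

```text
time: 50.75
tool_pos: [614.0, 77.0, 150.0]
tool_rot: [[-0.147, 0.989, 0.0], [0.989, 0.147, 0.0], [-0.0, 0.0, -1.0]]
force: [0.6, -0.1, 2.6]
grip_width: 0.4
gripper_force: 1.2
```

Request:
arm_command:
  deltas: "0 0 0.1 0; 0 0 0.1 0; 0 0 0 0; 0 0 0 0"

```text
time: 51.25
tool_pos: [613.9, 76.9, 147.8]
tool_rot: [[-0.147, 0.989, 0.0], [0.989, 0.147, 0.0], [0.0, 0.0, -1.0]]
force: [-1.3, -0.5, 3.7]
grip_width: 0.1
gripper_force: 1.9
```

Request:
arm_command:
  deltas: "0 0 0.1 0; 0 0 0 0; 0 0 0 0"

```text
time: 51.62
tool_pos: [613.9, 77.0, 146.8]
tool_rot: [[-0.147, 0.989, 0.0], [0.989, 0.147, 0.0], [0.0, 0.0, -1.0]]
force: [0.6, 0.3, 4.4]
grip_width: 0.5
gripper_force: 2.2
```

Request:
arm_command:
  deltas: "0 0 0.1 0; 0 0 0.05 0; 0 0 0 0; 0 0 0 0"

```text
time: 52.12
tool_pos: [614.0, 77.0, 145.6]
tool_rot: [[-0.147, 0.989, 0.0], [0.989, 0.147, 0.0], [-0.0, 0.0, -1.0]]
force: [-0.2, 0.4, 6.6]
grip_width: 0.5
gripper_force: 2.9
```

Request:
arm_command:
  deltas: "0 0 0.05 0; 0 0 0.05 0; 0 0 0 0; 0 0 0 0"

```text
time: 52.62
tool_pos: [614.1, 77.0, 144.8]
tool_rot: [[-0.147, 0.989, 0.001], [0.989, 0.147, 0.0], [-0.0, 0.001, -1.0]]
force: [-1.2, 0.9, 6.1]
grip_width: 0.9
gripper_force: 3.7
```

Request:
arm_command:
  deltas: "0 0 0.05 0; 0 0 0 0; 0 0 0 0"

```text
time: 53.0
tool_pos: [614.1, 77.0, 144.6]
tool_rot: [[-0.147, 0.989, 0.001], [0.989, 0.147, 0.0], [-0.0, 0.001, -1.0]]
force: [-1.4, 0.7, 9.3]
grip_width: 0.4
gripper_force: 4.7
```

Request:
arm_command:
  deltas: "0 0 0.05 0; 0 0 0 0; 0 0 0 0"

```text
time: 53.38
tool_pos: [614.2, 77.1, 144.6]
tool_rot: [[-0.147, 0.989, 0.002], [0.989, 0.147, 0.0], [-0.0, 0.002, -1.0]]
force: [-2.7, 1.4, 11.7]
grip_width: 0.7
gripper_force: 6.1
```

Request:
arm_command:
  deltas: "0 0 -1 0; 0 0 -4 0; 0 0 -3 0; 0 0 0 0; 0 0 0 0"

```text
time: 54.0
tool_pos: [613.4, 76.9, 221.7]
tool_rot: [[-0.147, 0.989, -0.003], [0.989, 0.147, 0.0], [0.0, -0.003, -1.0]]
force: [-0.1, 0.2, -0.0]
grip_width: 0.6
gripper_force: 0.0
```

```bash
python3 tubs.py 10 green; python3 plan.py 328 275.2 130 -19.5
```

```text
green top 549.0 st 43 (np.float64(208.1), np.float64(309.7))
green scene 1038.0 st 39 (np.float64(453.2), np.float64(204.7))
sticker [327.8 275.2  68.8]
fit [329.5  274.49   1.23   0.   178.66]
t 54.1 tcp [613.4  76.9 221.7] phi 8.5 q6 -12 w 0.5 f [-0.5  0.2 -0.3] tilt 0.0028
turn 28.0 then dx 9.16 dy -33.52 dz 9.17 cm
```

Request:
arm_command:
  deltas: "0 0 0 9.3; 0 0 0 9.3; 0 0 0 9.3; 1.15 -4.2 0 0; 1.15 -4.2 0 0; 1.15 -4.2 0 0; 1.15 -4.2 0 0; 1.15 -4.2 0 0; 1.15 -4.2 1 0; 1.15 -4.2 2 0; 1.1 -4.1 2 0; 0 0 3 0; 0 0 1 0; 0 0 0 0; 0 0 0 0"
  hand: 1

```text
time: 55.98
tool_pos: [329.1, 274.6, 134.0]
tool_rot: [[0.333, 0.943, 0.001], [0.943, -0.333, 0.0], [0.001, 0.001, -1.0]]
force: [0.3, 0.0, 0.7]
grip_width: 88.3
gripper_force: 0.0
```

```bash
python3 plan.py 328 275.2 37 -19.3
```

```text
t 56.0 tcp [329.1 274.6 134. ] phi -19.5 q6 44 w 88.3 f [0.3 0.  0.7] tilt 0.0012
turn -0.2 then dx 0.02 dy -0.12 dz 9.70 cm
```

Request:
arm_command:
  deltas: "0 0 3.5 0; 0 0 3 0; 0 0 2 0; 0 0 1 0; 0 0 0.2 0; 0 0 0 0; 0 0 0 0"

```text
time: 56.85
tool_pos: [328.8, 274.9, 36.9]
tool_rot: [[0.333, 0.943, 0.001], [0.943, -0.333, 0.001], [0.001, 0.001, -1.0]]
force: [0.3, 1.1, 0.2]
grip_width: 88.5
gripper_force: 0.0
```

Request:
arm_command:
  deltas: "0 0 0 0; 0 0 0 0; 0 0 0 0; 0 0 0 0; 0 0 0 0; 0 0 0 0"
  hand: 0
  grip_force: 20

```text
time: 57.6
tool_pos: [328.4, 274.7, 36.3]
tool_rot: [[0.333, 0.943, -0.0], [0.943, -0.333, 0.0], [0.0, -0.0, -1.0]]
force: [0.9, -1.0, -0.9]
grip_width: 56.1
gripper_force: 19.0
```

Request:
arm_command:
  deltas: "0 0 -1 0; 0 0 -3 0; 0 0 -5 0; 0 0 -5 0; 0 0 -5 0; 0 0 0 0; 0 0 0 0"

```text
time: 58.48
tool_pos: [327.9, 274.5, 225.7]
tool_rot: [[0.333, 0.943, -0.001], [0.943, -0.333, -0.0], [-0.001, -0.001, -1.0]]
force: [0.4, -0.6, -1.1]
grip_width: 56.2
gripper_force: 19.0
```

```bash
python3 plan.py 613.9 77 190 8.5
```

```text
t 58.5 tcp [327.9 274.5 225.7] phi -19.4 q6 44 w 56.2 f [ 0.4 -0.6 -1.1] tilt 0.0011
turn -27.9 then dx -23.76 dy 25.37 dz 3.57 cm
```

Request:
arm_command:
  deltas: "0 0 0 -9.3; 0 0 0 -9.3; 0 0 0 -9.3; -3.9 4.2 0 0; -3.9 4.2 0 0; -4 4.2 0 0; -4 4.25 0 0; -4 4.25 0 0; -4 4.25 0 0; 0 0 2 0; 0 0 1.5 0; 0 0 0.5 0; 0 0 0 0; 0 0 0 0; 0 0 0 0"

```text
time: 60.35
tool_pos: [614.3, 76.8, 187.0]
tool_rot: [[-0.148, 0.989, 0.001], [0.989, 0.148, -0.0], [-0.0, 0.001, -1.0]]
force: [-0.8, 0.6, -0.6]
grip_width: 56.4
gripper_force: 19.0
```

```bash
python3 plan.py 613.9 77 130 8.5; python3 - <<'E'
from h import *
for n in("top","scene"): cv2.imwrite(f"pics/{n}11.png",r.grab_frame(n)[:,:,::-1])
montage(cv2.imread("pics/scene11.png")[:,:,::-1],[(180,180,200,130)],4,"pics/m10.png",800)
E
```

```text
t 60.4 tcp [614.3  76.8 187. ] phi 8.5 q6 -12 w 56.4 f [-0.8  0.6 -0.6] tilt 0.0011
turn -0.0 then dx 0.03 dy -0.04 dz 5.70 cm
(520, 800, 3)
```

View pics/m10.png

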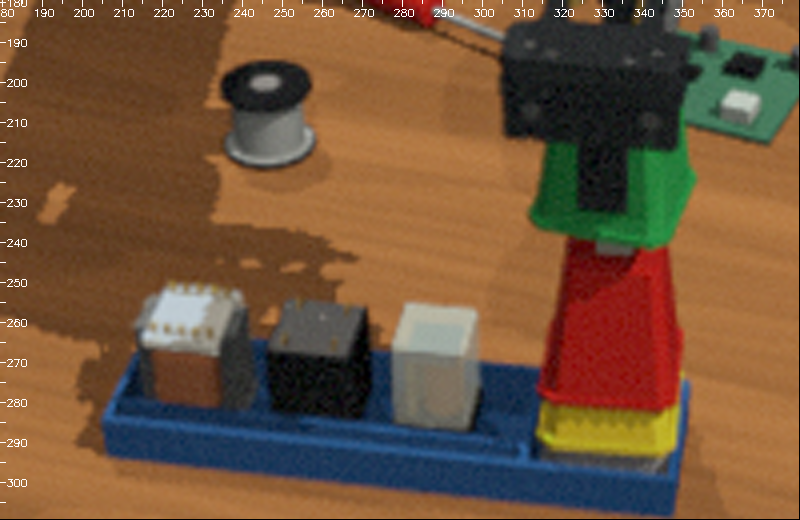

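The green tub is level and centred over red. Red sits level over yellow, and the components are upright. Lowering.

Request:
arm_command:
  deltas: "0 0 1 0; 0 0 1 0; 0 0 1 0; 0 0 1 0; 0 0 0.8 0; 0 0 0.5 0; 0 0 0 0; 0 0 0 0"

```text
time: 61.45
tool_pos: [614.7, 76.6, 133.9]
tool_rot: [[-0.147, 0.989, 0.002], [0.989, 0.147, -0.0], [-0.0, 0.002, -1.0]]
force: [0.9, 0.7, 4.2]
grip_width: 56.2
gripper_force: 19.1
```

Request:
arm_command:
  deltas: "0 0 0.3 0; 0 0 0.3 0; 0 0 0.1 0; 0 0 0 0; 0 0 0 0"

```text
time: 62.08
tool_pos: [615.1, 76.6, 128.2]
tool_rot: [[-0.148, 0.989, 0.003], [0.989, 0.148, -0.0], [-0.001, 0.003, -1.0]]
force: [-0.9, 0.2, 13.4]
grip_width: 56.4
gripper_force: 19.2
```

Request:
arm_command:
  deltas: "0 0 0 0; 0 0 0 0; 0 0 0 0; 0 0 0 0; 0 0 -1 0; 0 0 -3 0; 0 0 -4 0; 0 0 0 0; 0 0 0 0"
  hand: 0.9

```text
time: 63.2
tool_pos: [613.9, 76.6, 205.9]
tool_rot: [[-0.147, 0.989, -0.001], [0.989, 0.147, 0.0], [0.0, -0.001, -1.0]]
force: [-0.5, 0.5, -0.5]
grip_width: 79.2
gripper_force: 0.0
```

```bash
python3 plan.py 613.9 77 170 8.5; python3 - <<'E'
from h import *
I={n:r.grab_frame(n) for n in("top","scene")}
for n in I: cv2.imwrite(f"pics/{n}12.png",I[n][:,:,::-1])
montage(I["scene"],[(290,180,75,120)],5,"pics/a.png",375)
montage(I["top"],[(255,165,60,60)],6,"pics/b.png",360)
a=cv2.imread("pics/a.png");b=cv2.imread("pics/b.png")
o=np.zeros((600,735,3),np.uint8);o[:,:375]=a;o[:360,375:]=b;cv2.imwrite("pics/m11.png",o)
E
```

```text
t 63.2 tcp [613.9  76.6 205.9] phi 8.5 q6 -12 w 79.2 f [-0.5  0.5 -0.5] tilt 0.0008
turn -0.0 then dx 0.04 dy 0.00 dz 3.59 cm
(600, 375, 3)
(360, 360, 3)
```

View pics/m11.png

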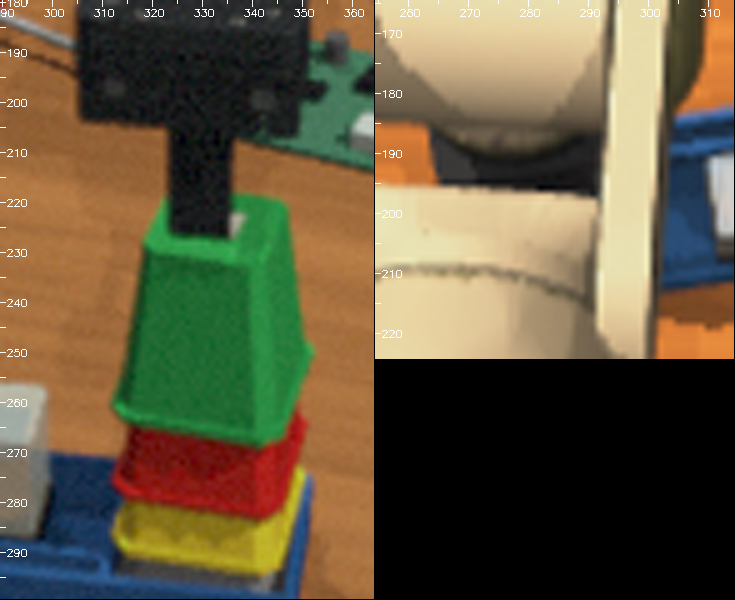

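Green is partly seated, level, with a slight yaw. I'll press it on top (home is expected at TCP ≈170.7).

Request:
arm_command:
  deltas: "0 0 0 0; 0 0 0 0; 0 0 0 0; 0 0 0 0; 0 0 0 0; 0 0 0 0; 0 0 0 0; 0 0 0 0; 0 0 0 0; 0 0 1 0; 0 0 0.6 0; 0 0 0.4 0; 0 0 0 0; 0 0 0 0"
  hand: 0

```text
time: 65.05
tool_pos: [614.3, 76.6, 186.5]
tool_rot: [[-0.147, 0.989, 0.0], [0.989, 0.147, 0.0], [-0.0, 0.0, -1.0]]
force: [0.9, 0.3, -0.0]
grip_width: 0.4
gripper_force: 0.0
```

Request:
arm_command:
  deltas: "0 0 0.3 0; 0 0 0.3 0; 0 0 0.1 0; 0 0 0.1 0; 0 0 0.1 0; 0 0 0 0; 0 0 0 0"

```text
time: 65.92
tool_pos: [614.3, 76.6, 177.4]
tool_rot: [[-0.147, 0.989, 0.0], [0.989, 0.147, -0.0], [-0.0, 0.0, -1.0]]
force: [0.5, -0.7, 3.1]
grip_width: 0.5
gripper_force: 1.1
```

Request:
arm_command:
  deltas: "0 0 0.1 0; 0 0 0.1 0; 0 0 0 0; 0 0 0 0"

```text
time: 66.42
tool_pos: [614.2, 76.6, 175.3]
tool_rot: [[-0.147, 0.989, 0.0], [0.989, 0.147, 0.0], [-0.0, 0.0, -1.0]]
force: [-0.5, -0.4, 3.2]
grip_width: 0.4
gripper_force: 1.4
```

Request:
arm_command:
  deltas: "0 0 0.1 0; 0 0 0.1 0; 0 0 0 0; 0 0 0 0"

```text
time: 66.92
tool_pos: [614.3, 76.6, 173.3]
tool_rot: [[-0.147, 0.989, 0.0], [0.989, 0.147, 0.0], [-0.0, 0.0, -1.0]]
force: [0.9, 0.7, 3.7]
grip_width: 0.3
gripper_force: 2.1
```

Request:
arm_command:
  deltas: "0 0 0.1 0; 0 0 0 0; 0 0 0 0"

```text
time: 67.3
tool_pos: [614.3, 76.6, 172.4]
tool_rot: [[-0.147, 0.989, 0.0], [0.989, 0.147, 0.0], [-0.0, 0.0, -1.0]]
force: [-0.2, 0.4, 4.6]
grip_width: 0.7
gripper_force: 2.4
```

Request:
arm_command:
  deltas: "0 0 0.1 0; 0 0 0 0; 0 0 0 0"

```text
time: 67.68
tool_pos: [614.3, 76.6, 171.5]
tool_rot: [[-0.147, 0.989, 0.0], [0.989, 0.147, -0.0], [-0.0, 0.0, -1.0]]
force: [-0.7, 0.2, 5.6]
grip_width: 0.3
gripper_force: 2.7
```

Request:
arm_command:
  deltas: "0 0 0.05 0; 0 0 0 0; 0 0 0 0"

```text
time: 68.05
tool_pos: [614.3, 76.6, 171.2]
tool_rot: [[-0.147, 0.989, 0.001], [0.989, 0.147, -0.0], [-0.0, 0.001, -1.0]]
force: [-0.9, -0.9, 5.8]
grip_width: 0.6
gripper_force: 3.3
```

Request:
arm_command:
  deltas: "0 0 0.05 0; 0 0 0.05 0; 0 0 0 0; 0 0 0 0"

```text
time: 68.55
tool_pos: [614.5, 76.6, 170.9]
tool_rot: [[-0.147, 0.989, 0.002], [0.989, 0.147, -0.0], [-0.0, 0.002, -1.0]]
force: [-0.9, 0.5, 10.9]
grip_width: 0.1
gripper_force: 5.5
```

Request:
arm_command:
  deltas: "0 0 0.05 0; 0 0 0 0; 0 0 0 0"

```text
time: 68.92
tool_pos: [614.6, 76.6, 170.9]
tool_rot: [[-0.147, 0.989, 0.002], [0.989, 0.147, -0.0], [-0.001, 0.002, -1.0]]
force: [-1.3, 0.0, 14.3]
grip_width: 0.2
gripper_force: 6.8
```

Request:
arm_command:
  deltas: "0 0 -1 0; 0 0 -4 0; -4 0 -4 0; -6 0 0 0; -6 0 0 0; -6 0 0 0; -6 0 0 0; 0 -6 0 0; 0 -6 0 0; 0 -6 0 0; 0 -6 0 0; 0 0 0 0; 0 0 0 0; 0 0 0 0"

```text
time: 70.68
tool_pos: [419.0, -235.6, 259.1]
tool_rot: [[-0.148, 0.989, -0.0], [0.989, 0.148, 0.0], [0.0, -0.0, -1.0]]
force: [0.6, 0.7, -0.6]
grip_width: 0.8
gripper_force: 0.0
```

```bash
python3 - <<'E'
from h import *
I={n:r.grab_frame(n) for n in("top","scene")}
for n in I: cv2.imwrite(f"pics/{n}13.png",I[n][:,:,::-1])
montage(I["scene"],[(200,205,170,105)],3,"pics/a.png",510)
montage(I["top"],[(265,165,120,55)],4,"pics/b.png",510)
cv2.imwrite("pics/m12.png",np.vstack([cv2.imread("pics/a.png"),cv2.imread("pics/b.png")]))
q=.149;c,s=np.cos(q),np.sin(q)
for z in (78,):
    P=[(613.9+c*x-s*y,77+s*x+c*y,5+z+h) for x,y,h in ((30,-30,0),(30,30,0),(22,-22,70),(22,22,70),(0,0,70))]
    print(z,proj("scene",P).round(1).tolist(),proj("top",P[2:]).round(1).tolist())
E
```

```text
(315, 510, 3)
(220, 510, 3)
78 [[313.1, 267.8], [346.1, 271.0], [318.3, 233.9], [343.4, 236.2], [332.4, 228.0]] [[290.2, 181.6], [272.5, 184.4], [282.7, 191.7]]
```

View pics/m12.png

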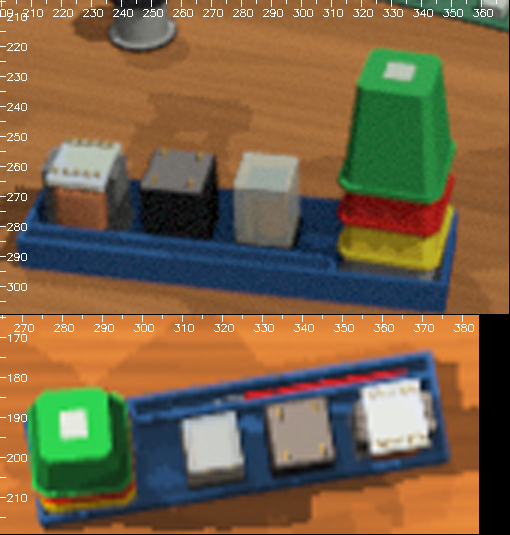

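The stack is level, evenly spaced and centred: the green sticker is at about (283,191) in the top view, against (282.7,191.7) predicted. The three components stand in the trough. Handing in.

```bash
python3 -c "
from plant import r
print(r.job_done())"
```

```text
the job is handed in; nothing more can be done
None
```

The kit tray is packed and handed in, verdict not shown: transformer, choke and relay stand upright in the trough, and yellow, red and green tubs are pressed home over the grey one.

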